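Lock the spoon tray onto its ball stand

TASK

Mount the spoon tray on its ball stand: raise the locking handle of its coupler all the way, set the coupler down over the ball until it sits flat on the pedestal, then press the handle fully down to lock it and let go. Feel for the ball and never force the coupler against the stand, keep it upright, and leave the other kitchenware where it is.

Things in the scene. Friction and masses are not known exactly. Their poses are not given: they have to be found in the camera images.
- coupler: Spoon tray with ball coupler, rigid, loose, 0.6-0.9 kg. Origin: underside centre, on the socket's axis; z up, x to the tray (white, x = 39 to 144 mm, 80 wide, 18 tall), -x to the locking handle. Twelve-sided housing 60 mm wide, 63 tall on a flat flange 80 wide, 6 thick; socket 44 wide, 57 deep, open below. Balances about under its top fin. Any yaw on the stand is right.
- fin (a point): Where to grasp the coupler: centre of the upright grey fin on its top, 88 mm straight above the underside centre. Fin: 50 mm along x, 16 mm thick along y, from 63 to 105 mm above the underside. Axes as the coupler's.
- grip (a point): Where to take the locking handle: centre of the 22 mm steel ball knob at its end, 90 mm out from the hinge on a bar 10 mm wide and 8 mm thick. Its x axis points along the bar to the hinge; y is the hinge's axis. The hinge lies at (-36, 0, 48) mm in the coupler's frame, along its y; when down it points to -x. More than about 4 N down on it tips the mounted coupler a little.
- handle (a joint): Angle of the locking handle, rad: 0 = level, locked; grows as its free end is raised, stop at 0.95. Starts nearly down. Stays where left (light spring balances it); takes 1 to 2 N at the grip point. Its tongue reaches under the ball: above about 0.6 it is clear of the ball, lower it is in the ball's way, and on the ball it goes home only when the coupler is fully on.
- stand: Steel ball stand, fixed: base 130 mm wide, 12 tall, then a pedestal 108 wide with a flat top 42 mm above the counter. Origin under its centre. On it a 40 mm ball with a 26 mm wide flat top, on an 18 mm neck; ball centre 34, ball top 49 mm above the pedestal. The unyielding post is eccentric: the ball is 11 mm off the pedestal's centre in an unreported direction. The socket has 2 mm play around the ball.
- seat (a point): Centre of the pedestal's flat top, on which the coupler's underside must come to lie (the ball is 11 mm off this centre). Lowered at this centre, the socket's rim lands on the ball's flat top and jams; the rim is then touched on the side where the ball stands. On the ball's round shoulder the coupler is pushed sideways towards where it must go.
- spoon1: white ceramic soup spoon, about 130 mm long, lying flat; origin on the counter under it. Bystander
- spoon2: white ceramic soup spoon, about 130 mm long, lying flat; origin on the counter under it. Bystander
- spoon3: white ceramic soup spoon, about 130 mm long, lying flat; origin on the counter under it. Bystander
- spoon4: white ceramic soup spoon, about 130 mm long, lying flat; origin on the counter under it. Bystander
- tongs: stainless tongs, 210 mm long, lying flat. Bystander
- canister: steel canister with dark cap, 72 mm across, 110 mm tall, standing; origin under it. Bystander
- spatula: wooden spatula, 240 mm long, lying flat. Bystander
Things that resemble listed ones, but are neither listed nor needed, are in the scene too. Leave any brown or orange look-alike of the stand alone.

How it is judged (in metres and radians):
On the way, in this order (a step that is already met when the one before it is completed fails the run):
1. the locking handle is raised (value of joint handle above 0.75 rad), for 0.2 s.
2. the coupler sits flat on the pedestal over the ball, handle still up (z of coupler in the frame of seat between -0.004 and 0.004 m and horizontal distance between coupler and seat below 0.016 m and angle between coupler's own z axis and vertical below 0.06 rad and value of joint handle above 0.4 rad), for 0.2 s.
At the end, for the whole second after the job is handed in: The coupler's underside lies on the pedestal's top (within 4 mm in height, within 16 mm of its centre, tilt under 0.06 rad), the handle is down (below 0.08 rad), all is at rest and let go (z of coupler in the frame of seat between -0.004 and 0.004 m and horizontal distance between coupler and seat below 0.016 m and angle between coupler's own z axis and vertical below 0.06 rad and value of joint handle below 0.08 rad and linear speed of coupler below 0.02 m/s and contact force between the fingers and coupler below 0.1 N); the robot touches nothing.
It fails at once if the coupler is forced against the stand (over 35 N) (contact force between coupler and stand above 35 N).
It fails at once if the coupler is tipped over (tilt over 0.5 rad) (angle between coupler's own z axis and vertical above 0.5 rad).
It fails at once if any of the other kitchenware is pushed over 30 mm away (distance of any of spoon1, spoon2, spoon3, spoon4, tongs, canister, spatula from where it was at the start of the episode above 0.03 m).
It also fails if it takes over 72 s, if anything falls off the work surface, if the arm or the gripper's body presses on something with over 40 N, if the wrist force passes 120 N, or if a joint passes its speed limit or range.

ROBOT

A 6-joint arm with a two-finger parallel gripper is mounted at the origin on the work surface. World frame = base frame: x ahead of the robot, y to its left, z up, the work surface at z = 0. Lengths are in mm, angles in rad, forces in N, time in s.
With the tool pointing down it reaches from about 425 to 950 mm from the base axis. Payload 3.5 kg.
Tool frame: the origin (TCP) lies at the centre of the arm's flange, where the gripper is bolted on; the fingertips stand nose_length ahead of it and the grasp point (between the pads) lies 155 mm ahead of it (nose_length is the distance from the TCP to the fingertips, in mm); z points along the fingers, y is the direction in which the jaws open and shut (so a half turn about z gives the same grasp; the last joint's range is limited). The gripper opens to 85 mm and grips with 20 to 120 N. Pads are 22 mm wide; open, the fingers measure 114 mm over their backs; the gripper's body (76 mm by 85 mm) begins 54 mm behind the grasp point. The pads swing forward as they close: fully open they stand 13 mm farther back than shut.
Start: joints at [-1.44, 0.286, 1.577, -0, 1.279, -0.15], TCP at [187.083, -648.543, 404.725] pointing down, gripper open.
Joint ranges: [-2.77, 2.77], [-0.9, 2.22], [0.21, 2.48], [-1.53, 4.67], [0.24, 2.81], [-2.84, 2.84]. Speed limits (rad/s): [2.79, 2.79, 3.14, 3.14, 3.14, 3.14].

INTERFACE

Orientations are given as a unit quaternion [w, x, y, z].
In Python, from cell import * gives the robot as it stands.
- The arm moves only by the tool play_rows, never from a script. Its argument "deltas" is a list of rows, each a list of 3 entries, a list of its own where there are three numbers: the opening, from 0 (shut) to 1 (fully open), then the shift along the world's x, y, z in mm, then the turn, a rotation vector about the world's x, y, z in degrees. A call has exactly 10 rows; each row shifts and turns the pose as measured when the row begins; what a row does not reach is not made up. A row lasts 1/12 s, in which the tool goes at most 41.7 mm and 7.16 degrees, less where a joint would pass 70% of its speed; a pose out of reach is approached as far as the arm can. A call with a gripper value outside its range is refused whole. The fingers move at their own pace and stop on an object; the grip force is fixed at half the most. Time passes only in rows, so rows that do not move let the fingers close, or fill a call up. It gives the time, the measured TCP pose, the force and the opening at its end, in the units of the state.
- state(): the state, without advancing time (a new reading comes with each control period).
- camera(name): name is "scene" or "top" or "wrist"; returns the picture (400x640x3 uint8, red, green, blue); there is no depth.
- get_calibration(name): a dict with "K" (3x3 intrinsics, pixels), "k1" (the pictures are not rectified: a ray, as slopes to the right and down, at radius r is drawn at 1 + k1 r^2 times it, then the intrinsics apply), "R" (3x3) and "t" (3): a world point X has camera coordinates R X + t; the wrist camera has in their place "mount" (4x4, takes a point from camera to tool coordinates, whose origin is the TCP and whose axes are the flange's). Camera axes: x right, y down, z forward; pixel columns grow to the right and rows downward; lengths in mm; the calibration is good to about 2 mm. A picture is of the moment at which its call begins: read the wrist's pose just before it. get_calibration takes no time and is no camera call.
- hand_in(): hands the job in, once; it reports no verdict.
The state is a dict: "time": time; "qpos": joint angles; "qvel": joint speeds; "joint_torque": joint torques, N m; "position": TCP position; "tcp_rot": TCP orientation; "ft_force": force on the tool from outside, world axes, zero at the start; "torque": the same for the moment, N m; "gripper_width": finger opening in mm.
Only numpy, scipy, OpenCV 4.12 (cv2) and the standard library are available. Lean on these libraries where they do the work, as an engineer would, in place of code of your own. Each camera call takes 0.05 s, during which the arm holds its last target.

## Working session

There is one attempt and no reset: what is moved stays moved. The work goes in short steps, Python scripts to look and compute and a tool call to move; the robot and the scene stay as the last step left them, time stands still between calls to the robot, and variables do not carry over. Pictures are saved under pics/ and viewed, and the job is handed in when it is done.

Besides the shell and the picture viewer there is one more tool, called after "Call:" as name(argument=value, ...), one argument or row to a line, values as JSON. play_rows: Moves the arm, as the interface text tells. Its arguments: {"type":"object","properties":{"deltas":{"type":"array","items":{"type":"array"}}},"required":["deltas"]}

```bash
mkdir -p pics; ls; python3 - <<'E'
from cell import *
import cv2
s=state();print(s)
for n in ("scene","top","wrist"):
    cv2.imwrite(f"pics/{n}0.png",camera(n)[:,:,::-1]);print(n,get_calibration(n))
E
```

```text
pics
{'time': 0.0, 'qpos': array([-1.43999145e+00,  2.87219539e-01,  1.57819242e+00,  1.20154557e-05,
        1.27858481e+00, -1.50035867e-01]), 'qvel': array([ 1.08293156e-04,  8.54976364e-04,  1.12325847e-03, -2.11846040e-05,
       -2.04492983e-03, -8.04330399e-04]), 'joint_torque': array([-9.28749469e-04, -4.05982268e+01, -2.92627770e+01, -1.22378719e-04,
        5.90716110e-03, -8.89693865e-06]), 'position': array([ 187.05869835, -648.30490532,  403.30240231]), 'tcp_rot': array([-1.20194665e-03,  9.90156776e-01,  1.39957540e-01,  1.73089045e-05]), 'ft_force': array([-0.73192589, -0.78562127, -0.064335  ]), 'torque': array([ 0.00261683,  0.01806241, -0.03264879]), 'gripper_width': 85.34820935813032}
scene {'K': array([[389.72642891,   0.        , 318.08662183],
       [  0.        , 389.72642891, 201.97608555],
       [  0.        ,   0.        ,   1.        ]]), 'k1': 0.007423957531819128, 'R': array([[-0.4503799 ,  0.89280219, -0.00788628],
       [ 0.77167277,  0.38480219, -0.50640736],
       [-0.44908694, -0.23416133, -0.86225831]]), 't': array([ 223.24444346, -384.38812002,
[... 267 characters left out ...]
     [-0.97280166, -0.07624494, -0.21873187],
       [ 0.21787918,  0.01943035, -0.97578231]]), 't': array([  17.34033064,  577.80882233, 1089.04759344])}
wrist {'K': array([[292.92488039,   0.        , 317.704955  ],
       [  0.        , 292.92488039, 199.94641804],
       [  0.        ,   0.        ,   1.        ]]), 'k1': -0.03895611475848598, 'mount': array([[-6.05487844e-04, -9.60382968e-01, -2.78682951e-01,
         7.08467136e+01],
       [ 9.99999651e-01, -7.41773263e-04,  3.83585631e-04,
         1.81618325e+00],
       [-5.75108669e-04, -2.78682622e-01,  9.60383083e-01,
         2.99286000e+01],
       [ 0.00000000e+00,  0.00000000e+00,  0.00000000e+00,
         1.00000000e+00]])}
```

View pics/scene0.png

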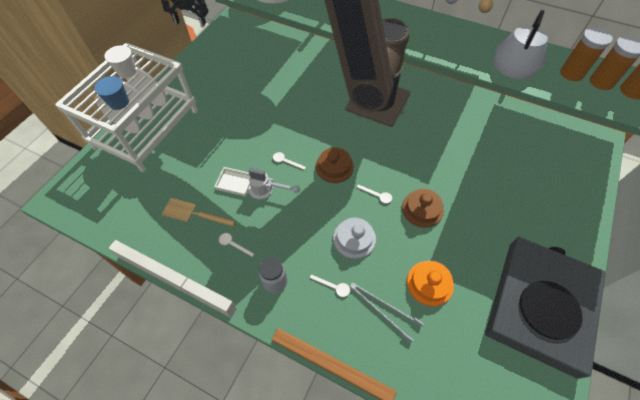

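View pics/top0.png

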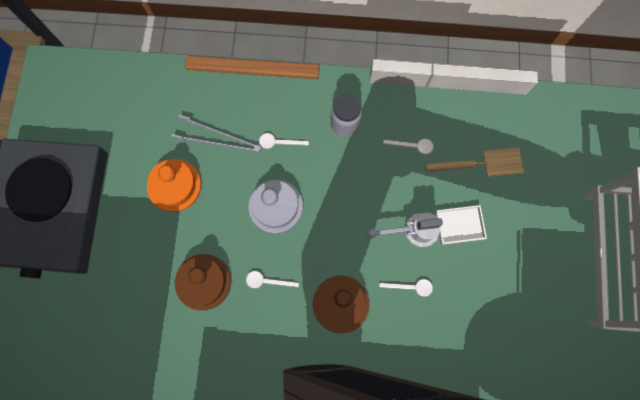

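View pics/wrist0.png

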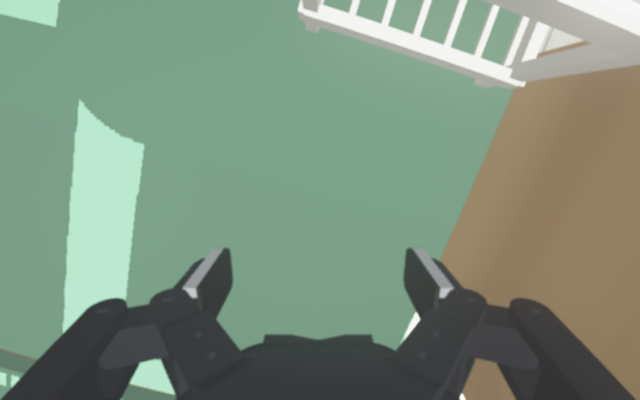

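The top view shows the grey stand at about (275,205). The coupler is at (423,228), with its tray to the right and the handle knob at (375,233). I'll zoom in to get precise positions.

```bash
cat > h.py <<'E'
from cell import *
import cv2, numpy as np
from scipy.spatial.transform import Rotation as Ro
def und(c,uv):
    K=c["K"];d=np.array([(uv[0]-K[0,2])/K[0,0],(uv[1]-K[1,2])/K[1,1]]);x=d.copy()
    for _ in range(20): x=d/(1+c["k1"]*(x@x))
    return np.array([x[0],x[1],1.])
def ext(name,s=None):
    c=get_calibration(name)
    if name!="wrist": return c,c["R"],c["t"]
    w,x,y,z=s["tcp_rot"];Rt=Ro.from_quat([x,y,z,w]).as_matrix();m=c["mount"]
    Rwc=Rt@m[:3,:3];o=Rt@m[:3,3]+s["position"]
    return c,Rwc.T,-Rwc.T@o
def ray(name,uv,s=None):
    c,R,t=ext(name,s);d=R.T@und(c,uv);return -R.T@t,d/np.linalg.norm(d)
def onz(name,uv,z,s=None):
    o,d=ray(name,uv,s);return o+d*(z-o[2])/d[2]
def tri(*rs):
    A=np.zeros((3,3));b=np.zeros(3)
    for o,d in rs:
        P=np.eye(3)-np.outer(d,d);A+=P;b+=P@o
    p=np.linalg.solve(A,b);return p,[np.linalg.norm((np.eye(3)-np.outer(d,d))@(p-o)) for o,d in rs]
def proj(name,X,s=None):
    c,R,t=ext(name,s);q=R@np.asarray(X,float)+t;q=q[:2]/q[2];q=q*(1+c["k1"]*(q@q))
    return q[0]*c["K"][0,0]+c["K"][0,2],q[1]*c["K"][1,1]+c["K"][1,2]
E
python3 - <<'E'
import cv2,numpy as np
t=cv2.imread('pics/top0.png');s=cv2.imread('pics/scene0.png')
def z(im,x,y,w,h,k): return cv2.resize(im[y:y+h,x:x+w],None,fx=k,fy=k,interpolation=cv2.INTER_CUBIC)
a=z(t,360,190,130,65,6);b=z(t,240,170,65,65,6)
cv2.imwrite('pics/a.png',a);cv2.imwrite('pics/c.png',np.hstack([b,z(s,325,205,65,65,6)]));
cv2.imwrite('pics/b.png',z(s,205,160,100,45,8))
E
```

```text
(no output)
```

View pics/a.png

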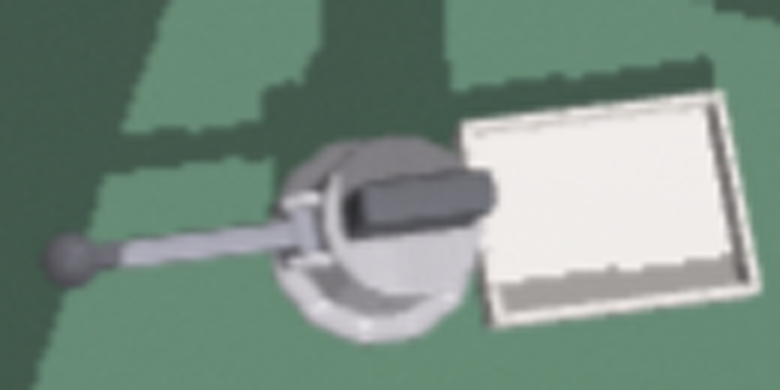

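View pics/b.png

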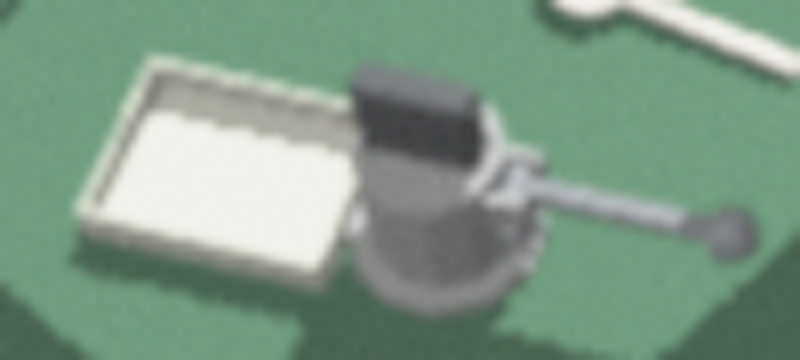

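View pics/c.png

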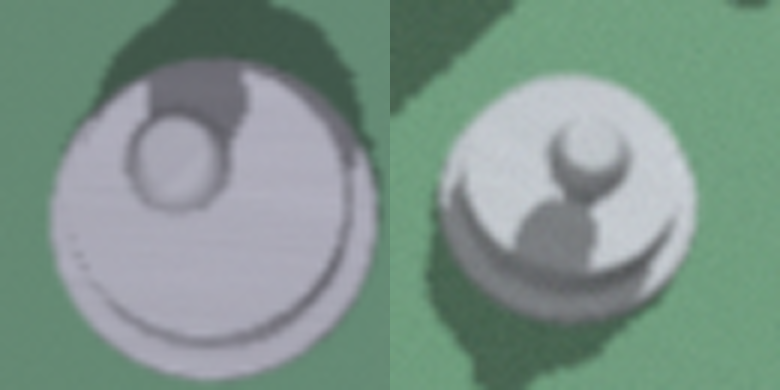

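```bash
python3 - <<'E'
from h import *
f=lambda p,x0,y0,k:((p[0]+.5)/k-.5+x0,(p[1]+.5)/k-.5+y0)
T=lambda p:f(p,360,190,6); S=lambda p:f(p,205,160,8)
np.set_printoptions(precision=1,suppress=True)
p=tri(ray("top",T((69,258))),ray("scene",S((732,236))));print("knob",p)
tt=[onz("top",T(q),18) for q in [(462,122),(720,92),(760,290),(492,325)]]
ss=[onz("scene",S(q),18) for q in [(322,285),(80,212),(152,58),(358,100)]]
print(np.array(tt),np.mean(tt,0));print(np.array(ss),np.mean(ss,0))
for A in (tt,ss):
    e=(A[1]-A[0])+(A[2]-A[3]);print("yaw",np.degrees(np.arctan2(e[1],e[0])))
# ball
B=tri(ray("top",f((177,162),240,170,6)),ray("scene",f((590,154),325-65,205,6)));print("ball",B)
# fin top
print("fintop",tri(ray("top",T((430,193))),ray("scene",S((416,84)))))
# base circle predicted
for n in("top","scene"):
    print(n,onz(n,f((177,162),240,170,6) if n=="top" else f((590,154),260,205,6),76))
E
```

```text
knob (array([511.5, -71.2,  47.3]), [np.float64(1.5567056383726068), np.float64(1.5567056383725728)])
[[ 582.9 -226.9   18. ]
 [ 603.  -328.5   18. ]
 [ 525.2 -344.7   18. ]
 [ 503.4 -240.7   18. ]] [ 553.6 -285.2   18. ]
[[ 589.6 -216.5   18. ]
 [ 604.  -323.7   18. ]
 [ 526.4 -340.5   18. ]
 [ 506.1 -251.5   18. ]] [ 556.5 -283.    18. ]
yaw -78.5071687925688
yaw -79.94334857236329
ball (array([570.8, 165.4,  75.9]), [np.float64(1.526355410561587), np.float64(1.5263554105615589)])
fintop (array([ 535.5, -193.7,  104.7]), [np.float64(2.608803968050108), np.float64(2.6088039680500437)])
top [571.2 164.   76. ]
scene [570.4 166.9  76. ]
```

Cross-checks agree:
- **Coupler:** origin ≈ (536.5, -194.5), yaw ≈ -79°. The knob- and tray-based estimates match.
- **Ball axis:** ≈ (571, 165.4).
- **Knob:** ≈ (511.5, -71, 47).

I'll approach the knob first.

Call:
play_rows(
  deltas=[
    [1,[20,36,0],[0,0,7]],
    [1,[20,36,0],[0,0,7]],
    [1,[20,36,0],[0,0,7]],
    [1,[20,36,0],[0,0,7]],
    [1,[20,36,0],[0,0,7]],
    [1,[20,36,0],[0,0,7]],
    [1,[20,36,0],[0,0,7]],
    [1,[20,36,0],[0,0,7]],
    [1,[20,36,0],[0,0,7]],
    [1,[20,36,0],[0,0,7]],
  ],
)

```text
time: 0.98
position: [382.4, -284.7, 396.7]
tcp_rot: [-0.003, 0.722, 0.692, -0.001]
ft_force: [1.3, 0.1, 0.3]
gripper_width: 84.9
```

Call:
play_rows(
  deltas=[
    [1,[21,35,1],[0,0,2.3]],
    [1,[21,35,1],[0,0,2.3]],
    [1,[21,35,1],[0,0,2.3]],
    [1,[21,35,1],[0,0,2.3]],
    [1,[21,35,1],[0,0,2.3]],
    [1,[20,34,0],[0,0,2.3]],
    [1,[0,0,-25],[0,0,0]],
    [1,[0,0,-25],[0,0,0]],
    [1,[0,0,-25],[0,0,0]],
    [1,[0,0,-25],[0,0,0]],
  ],
)

```text
time: 1.82
position: [511.3, -58.6, 306.0]
tcp_rot: [0.006, 0.621, 0.783, 0.003]
ft_force: [0.3, -0.5, -1.0]
gripper_width: 85.2
```

```bash
cat > look.py <<'E'
import sys
from h import *
np.set_printoptions(precision=2,suppress=True)
tag=sys.argv[1]
s=state();w,x,y,z=s["tcp_rot"];R=Ro.from_quat([x,y,z,w]).as_matrix()
print(s["time"],s["position"],"xang",np.degrees(np.arctan2(R[1,0],R[0,0])),"zt",R[:,2],"F",s["ft_force"],s["torque"],s["gripper_width"])
for n in sys.argv[2:]:
    np.savez(f"pics/{n}_{tag}.npz",**{k:v for k,v in state().items()})
    cv2.imwrite(f"pics/{n}_{tag}.png",camera(n)[:,:,::-1])
E
python3 look.py 1 wrist
```

```text
1.8167 [511.34 -58.59 305.99] xang 103.1649077897717 zt [ 0.01 -0.   -1.  ] F [ 0.28 -0.55 -1.04] [0.01 0.01 0.02] 85.2146674811301
```

View pics/wrist_1.png

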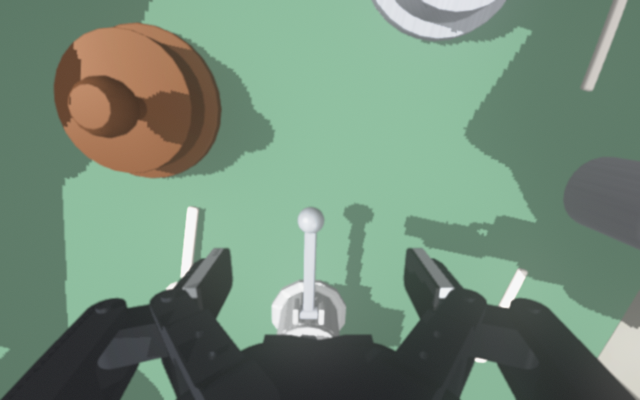

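The wrist view shows the knob at (311,220), with the bar running down to the hinge at about (308,310).

```bash
python3 - <<'E'
from h import *
np.set_printoptions(precision=1,suppress=True)
s=dict(np.load("pics/wrist_1.npz"))
print(onz("wrist",(311,220.5),49,s), onz("wrist",(308,310),50,s))
print(tri(ray("wrist",(311,220.5),s),ray("top",(371,232.6)),ray("scene",(296,189))))
E
```

```text
[512.6 -74.8  49. ] [ 529.  -159.7   50. ]
(array([512. , -71.9,  49.8]), [np.float64(2.466882742467274), np.float64(0.4922141004089215), np.float64(2.6928258711341706)])
```

Call:
play_rows(
  deltas=[
    [1,[0.5,-7,0],[0,0.3,-1]],
    [1,[0.5,-7,-5],[0,0.3,-1]],
    [1,[0,0,-20],[0,0,0]],
    [1,[0,0,-20],[0,0,0]],
    [1,[0,0,-20],[0,0,0]],
    [1,[0,0,-18],[0,0,0]],
    [1,[0,0,-12],[0,0,0]],
    [1,[0,0,-5],[0,0,0]],
    [1,[0,0,0],[0,0,0]],
    [1,[0,0,0],[0,0,0]],
  ],
)

```text
time: 2.7
position: [515.1, -81.6, 206.4]
tcp_rot: [0.004, 0.641, 0.767, -0.001]
ft_force: [0.0, -0.4, 1.1]
gripper_width: 85.3
```

```bash
python3 look.py 2 wrist
```

```text
2.7 [515.1  -81.63 206.35] xang 100.23683425948532 zt [ 0.01 -0.01 -1.  ] F [ 0.04 -0.38  1.13] [ 0.01 -0.03  0.03] 85.32036216550794
```

View pics/wrist_2.png

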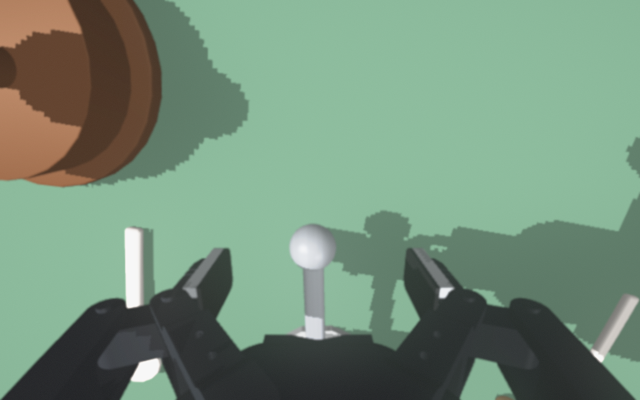

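The knob is at (313,247), so the tool has overshot by about 8 mm in -y. I'll compute the correction.

```bash
python3 - <<'E'
from h import *
np.set_printoptions(precision=1,suppress=True)
s=dict(np.load("pics/wrist_2.npz"));s1=dict(np.load("pics/wrist_1.npz"))
print(onz("wrist",(313,247),49,s))
print(tri(ray("wrist",(311,220.5),s1),ray("wrist",(313,247),s),ray("top",(371,232.6)),ray("scene",(296,189))))
E
```

```text
[512.4 -74.5  49. ]
(array([512.1, -72.1,  50.9]), [np.float64(1.8968086799318495), np.float64(1.351900109396402), np.float64(0.7110363748470578), np.float64(3.2090476654279643)])
```

Call:
play_rows(
  deltas=[
    [1,[-1,3,-1],[0.3,0.3,0]],
    [1,[-1,3,-1],[0.2,0.2,0]],
    [1,[-0.5,1,0],[0,0,0]],
    [0,[0,0,0],[0,0,0]],
    [0,[0,0,0],[0,0,0]],
    [0,[0,0,0],[0,0,0]],
    [0,[0,0,0],[0,0,0]],
    [0,[0,0,0],[0,0,0]],
    [0,[0,0,0],[0,0,0]],
    [0,[0,0,0],[0,0,0]],
  ],
)

```text
time: 3.58
position: [514.1, -74.3, 209.5]
tcp_rot: [0.001, 0.641, 0.768, 0.001]
ft_force: [0.0, -0.7, 0.7]
gripper_width: 18.4
```

```bash
python3 look.py 3 wrist
```

```text
3.5833 [514.12 -74.25 209.45] xang 100.26692760419972 zt [ 0.  0. -1.] F [ 0.01 -0.75  0.72] [0.   0.04 0.02] 18.446015758263385
```

View pics/wrist_3.png

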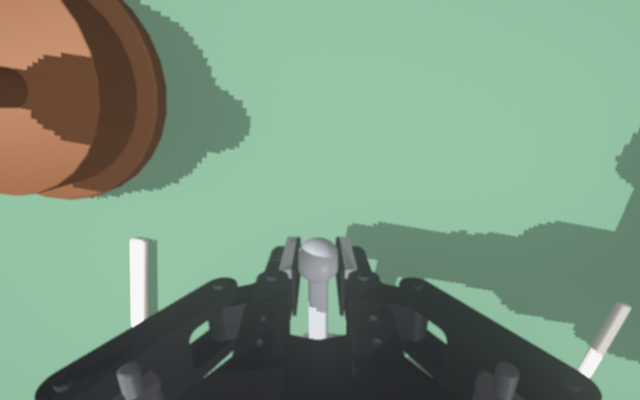

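The jaws closed to 18.4 mm, less than the 22 mm knob, so they sit above the equator and rose while closing. I'll reopen, go lower and regrip.

Call:
play_rows(
  deltas=[
    [0.6,[0,0,0],[0,0,0]],
    [0.6,[0,0,0],[0,0,0]],
    [0.6,[-0.5,0,-4],[0,0,0]],
    [0.6,[-0.5,0,-4],[0,0,0]],
    [0.6,[0,0,-2],[0,0,0]],
    [0.6,[0,0,0],[0,0,0]],
    [0.3,[0,0,0],[0,0,0]],
    [0.3,[0,0,0],[0,0,0]],
    [0.3,[0,0,0],[0,0,0]],
    [0.3,[0,0,0],[0,0,0]],
  ],
)

```text
time: 4.47
position: [512.8, -74.3, 197.4]
tcp_rot: [0.001, 0.641, 0.767, 0.001]
ft_force: [1.8, -0.0, 1.0]
gripper_width: 25.8
```

Call:
play_rows(
  deltas=[
    [0.3,[0,0,2],[0,0,0]],
    [0.3,[0,0,1],[0,0,0]],
    [0.2,[0,0,0],[0,0,0]],
    [0,[0,0,0],[0,0,0]],
    [0,[0,0,0],[0,0,0]],
    [0,[0,0,0],[0,0,0]],
    [0,[0,0,0],[0,0,0]],
    [0,[0,0,0],[0,0,0]],
    [0,[0,0,0],[0,0,0]],
    [0,[0,0,0],[0,0,0]],
  ],
)

```text
time: 5.3
position: [512.9, -74.3, 201.2]
tcp_rot: [0.001, 0.641, 0.768, 0.001]
ft_force: [0.0, 0.2, -0.4]
gripper_width: 19.2
```

```bash
python3 look.py 4 wrist
```

```text
5.3 [512.93 -74.26 201.16] xang 100.27024092276314 zt [ 0.  0. -1.] F [ 0.03  0.15 -0.38] [-0.01  0.02  0.02] 19.15017250257708
```

View pics/wrist_4.png

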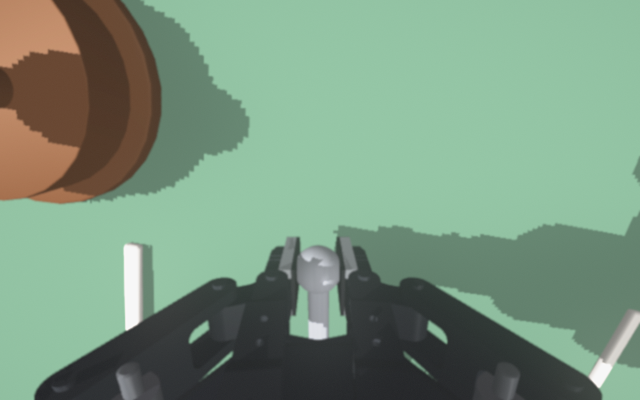

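The grip is stable at z = 201 with the knob centred between the pads. Next I'll follow the handle's arc with the tool kept vertical.

Call:
play_rows(
  deltas=[
    [0,[0,-0.3,5.8],[0,0,0]],
    [0,[0.1,-0.7,5.8],[0,0,0]],
    [0,[0.2,-1.1,5.7],[0,0,0]],
    [0,[0.3,-1.4,5.7],[0,0,0]],
    [0,[0.3,-1.8,5.6],[0,0,0]],
    [0,[0.4,-2.2,5.4],[0,0,0]],
    [0,[0,0,0],[0,0,0]],
    [0,[0,0,0],[0,0,0]],
    [0,[0,0,0],[0,0,0]],
    [0,[0,0,0],[0,0,0]],
  ],
)

```text
time: 6.18
position: [512.5, -82.4, 236.5]
tcp_rot: [-0.002, 0.642, 0.767, 0.001]
ft_force: [0.4, -0.1, -3.8]
gripper_width: 18.8
```

```bash
python3 look.py 5 wrist scene
```

```text
6.1833 [512.5  -82.39 236.54] xang 100.17540570721931 zt [-0.  0. -1.] F [ 0.35 -0.13 -3.83] [ 0.11  0.01 -0.05] 18.81703185114501
```

View pics/wrist_5.png

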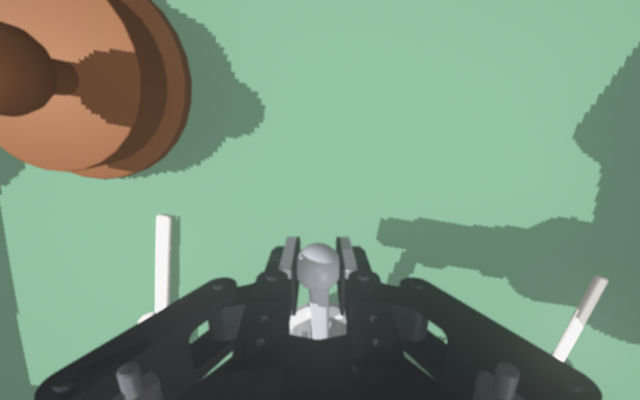

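View pics/scene_5.png

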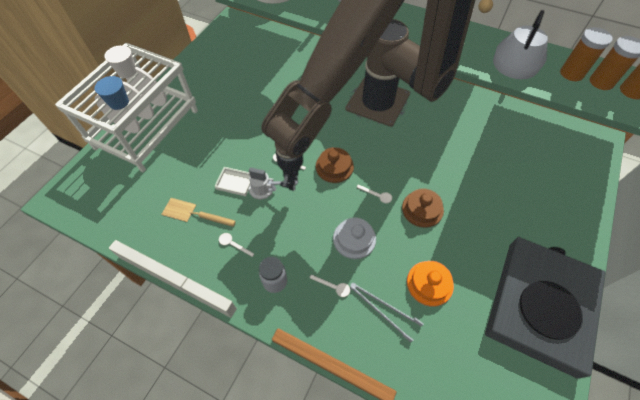

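The handle follows to about 0.43 rad and the coupler hasn't moved. I'll continue up the arc.

Call:
play_rows(
  deltas=[
    [0,[0.5,-2.6,5.2],[0,0,0]],
    [0,[0.5,-2.9,5.1],[0,0,0]],
    [0,[0.6,-3.2,4.9],[0,0,0]],
    [0,[0.6,-3.5,4.6],[0,0,0]],
    [0,[0.7,-3.7,4.4],[0,0,0]],
    [0,[0.8,-4,4.1],[0,0,0]],
    [0,[0.8,-4.2,3.8],[0,0,0]],
    [0,[0,0,0],[0,0,0]],
    [0,[0,0,0],[0,0,0]],
    [0,[0,0,0],[0,0,0]],
  ],
)

```text
time: 7.12
position: [515.9, -108.3, 269.7]
tcp_rot: [-0.006, 0.642, 0.767, 0.0]
ft_force: [0.0, 0.6, -5.6]
gripper_width: 18.9
```

```bash
python3 look.py 6 wrist scene; python3 -c "
import cv2
s=cv2.imread('pics/scene_6.png')[130:220,200:320];cv2.imwrite('pics/d.png',cv2.resize(s,None,fx=6,fy=6,interpolation=2))"
```

```text
7.1167 [ 515.88 -108.3   269.71] xang 100.11583271388105 zt [-0.01  0.01 -1.  ] F [ 0.02  0.56 -5.56] [ 0.27  0.09 -0.06] 18.89148901225975
```

View pics/d.png

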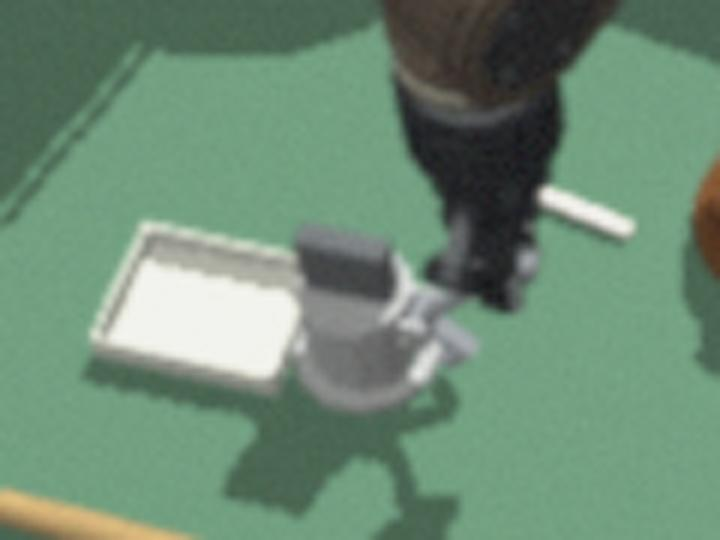

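View pics/wrist_6.png

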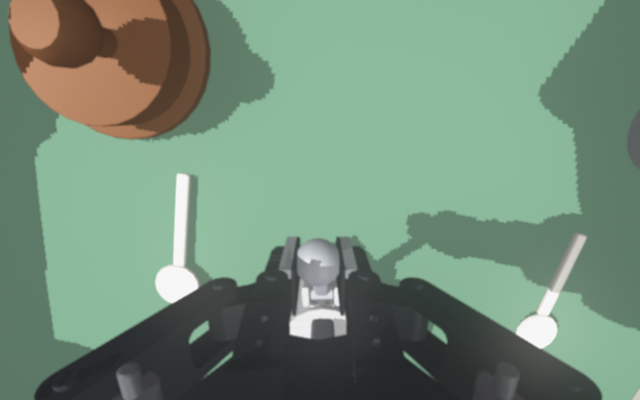

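The handle is at about 0.9 rad and the coupler is flat and undisturbed. I'll nudge slightly towards the stop, release and rise.

Call:
play_rows(
  deltas=[
    [0,[0.4,-2,2],[0,0,0]],
    [0,[0,0,0.5],[0,0,0]],
    [0.5,[0,0,0],[0,0,0]],
    [0.5,[0,0,0],[0,0,0]],
    [0.5,[0,0,0],[0,0,0]],
    [0.6,[0,0,8],[0,0,0]],
    [0.8,[0,0,20],[0,0,0]],
    [0.8,[0,0,20],[0,0,0]],
    [0.8,[0,0,15],[0,0,0]],
    [0.8,[0,0,0],[0,0,0]],
  ],
)

```text
time: 8.05
position: [518.7, -111.2, 345.1]
tcp_rot: [0.001, 0.641, 0.767, 0.001]
ft_force: [0.9, -0.4, -0.1]
gripper_width: 68.4
```

```bash
python3 look.py 7 wrist scene top; python3 -c "
import cv2,numpy as np
s=cv2.imread('pics/scene_7.png')[130:220,200:320];t=cv2.imread('pics/top_7.png')[180:270,360:500]
r=lambda q:cv2.resize(q,None,fx=5.5,fy=5.5,interpolation=2)
cv2.imwrite('pics/d.png',r(s));cv2.imwrite('pics/e.png',r(t))"
```

```text
8.05 [ 518.68 -111.22  345.14] xang 100.25467174305743 zt [ 0. -0. -1.] F [ 0.9  -0.35 -0.06] [-0.   -0.02 -0.02] 68.43517986680914
```

View pics/d.png

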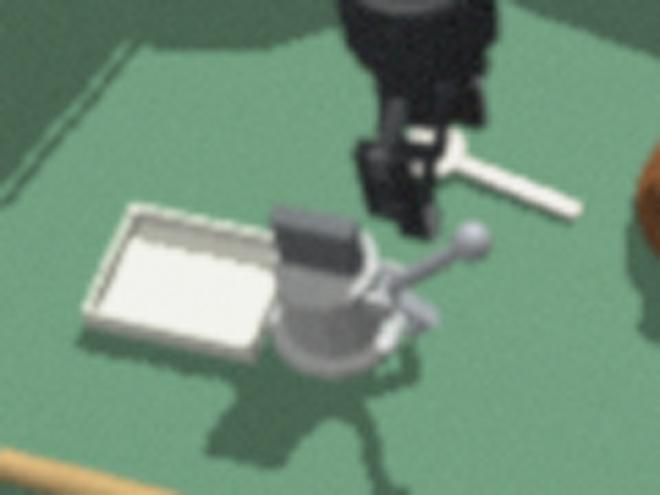

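View pics/e.png

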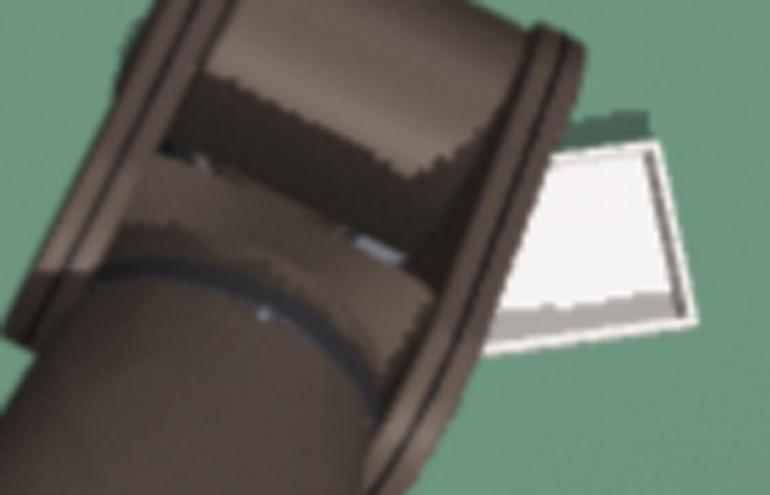

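View pics/wrist_7.png

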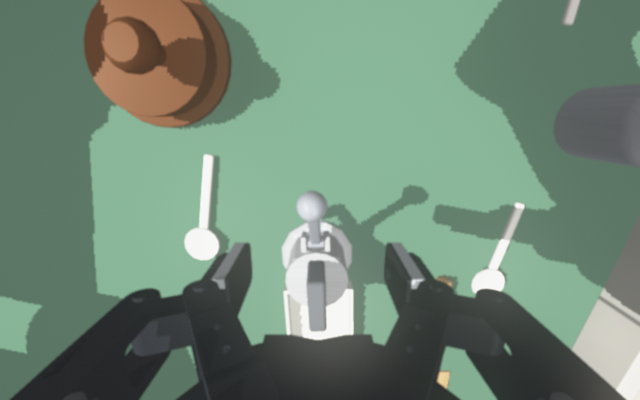

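The handle is up and the coupler is still flat. In the wrist view the knob is at (312,206) and the fin's top face runs from about (317,263) to (318,328).

```bash
python3 - <<'E'
from h import *
np.set_printoptions(precision=1,suppress=True)
s=dict(np.load("pics/wrist_7.npz"))
k=tri(ray("wrist",(312,206),s),ray("scene",(200+472.5/5.5-.5,130+240.5/5.5-.5)));print(k)
for p in [(317,264),(317.5,295),(318,328)]: print(onz("wrist",p,105,s))
print(tri(ray("wrist",(317.5,295),s),ray("top",(360+430.5/6-.5,190+193.5/6-.5)),ray("scene",(205+416.5/8-.5,160+84.5/8-.5))))
E
```

```text
(array([ 513.9, -102.3,  119.1]), [np.float64(2.170553692158143), np.float64(2.170553692158227)])
[ 527.1 -156.1  105. ]
[ 532.6 -184.3  105. ]
[ 538.9 -216.8  105. ]
(array([ 534.5, -193.6,   98.7]), [np.float64(4.318729605519595), np.float64(4.867091492459649), np.float64(2.3703514956074194)])
```

Call:
play_rows(
  deltas=[
    [1,[4,-20,0],[0,0,0.3]],
    [1,[4,-20,0],[0,0,0.3]],
    [1,[4,-20,0],[0,0,0]],
    [1,[4,-18,0],[0,0,0]],
    [1,[0,0,-5],[0,0,0]],
    [1,[0,0,-15],[0,0,0]],
    [1,[0,0,-20],[0,0,0]],
    [1,[0,0,-15],[0,0,0]],
    [1,[0,0,0],[0,0,0]],
    [1,[0,0,0],[0,0,0]],
  ],
)

```text
time: 9.03
position: [529.5, -187.9, 269.2]
tcp_rot: [-0.014, 0.637, 0.771, -0.002]
ft_force: [0.9, -0.2, 0.1]
gripper_width: 85.3
```

```bash
python3 look.py 8 wrist
```

```text
9.0333 [ 529.52 -187.85  269.21] xang 100.91286508430014 zt [-0.02  0.02 -1.  ] F [ 0.87 -0.2   0.12] [-0.02 -0.01  0.  ] 85.34334352064089
```

View pics/wrist_8.png

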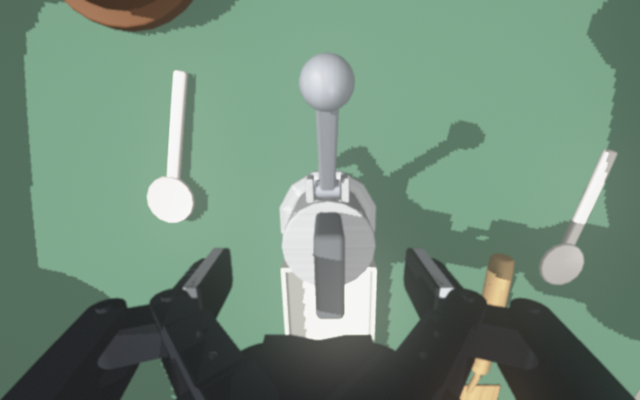

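The fin's top face runs from (329,237) to (331,316), and the tool is tilted about 1.5°. I'll compute the correction.

```bash
python3 - <<'E'
from h import *
np.set_printoptions(precision=1,suppress=True)
s=dict(np.load("pics/wrist_8.npz"))
for p in [(328,237),(331,316)]: print(onz("wrist",p,105,s))
print(onz("wrist",(327,82),119,s),onz("wrist",(328.5,243),63,s))
w,x,y,z=s["tcp_rot"];R=Ro.from_quat([x,y,z,w]).as_matrix();print(R)
v=Ro.align_vectors([[0,0,-1]],[R[:,2]])[0].as_rotvec(degrees=True);print(v)
E
```

```text
[ 528.7 -173.8  105. ]
[ 539.4 -218.5  105. ]
[ 514.2 -104.8  119. ] [ 533.8 -194.7   63. ]
[[-0.2  1.  -0. ]
 [ 1.   0.2  0. ]
 [ 0.  -0.  -1. ]]
[-0.9 -1.4  0. ]
```

Call:
play_rows(
  deltas=[
    [1,[2.5,-3.5,0],[-0.5,-0.7,0.4]],
    [1,[2.5,-3.5,0],[-0.4,-0.7,0.4]],
    [1,[0,0,0],[0,0,0]],
    [1,[0,0,-8],[0,0,0]],
    [1,[0,0,-10],[0,0,0]],
    [1,[0,0,-6],[0,0,0]],
    [1,[0,0,-2],[0,0,0]],
    [1,[0,0,0],[0,0,0]],
    [1,[0,0,0],[0,0,0]],
    [1,[0,0,0],[0,0,0]],
  ],
)

```text
time: 9.92
position: [535.7, -195.0, 243.4]
tcp_rot: [0.004, 0.63, 0.776, 0.0]
ft_force: [-0.4, 0.1, -0.2]
gripper_width: 85.7
```

```bash
python3 look.py 9 wrist
```

```text
9.9167 [ 535.69 -195.02  243.42] xang 101.86681047510834 zt [ 0.01 -0.   -1.  ] F [-0.42  0.06 -0.17] [0.01 0.08 0.04] 85.71537577212408
```

View pics/wrist_9.png

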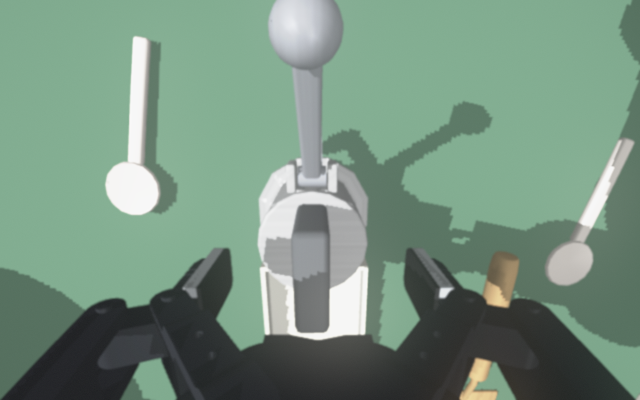

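The fin is at column 311 and the jaw midline at 318, so a small lateral shift is needed. Then I'll close.

Call:
play_rows(
  deltas=[
    [1,[-1.3,-0.3,-2],[0,0.3,0]],
    [1,[0,0,0],[0,0.1,0]],
    [0.5,[0,0,0],[0,0,0]],
    [0,[0,0,0],[0,0,0]],
    [0,[0,0,0],[0,0,0]],
    [0,[0,0,0],[0,0,0]],
    [0,[0,0,0],[0,0,0]],
    [0,[0,0,0],[0,0,0]],
    [0,[0,0,0],[0,0,0]],
    [0,[0,0,0],[0,0,0]],
  ],
)

```text
time: 10.8
position: [534.4, -195.6, 242.6]
tcp_rot: [0.002, 0.63, 0.776, -0.002]
ft_force: [-0.5, 0.3, -0.0]
gripper_width: 15.1
```

```bash
python3 look.py 10 wrist
```

```text
10.8 [ 534.42 -195.55  242.56] xang 101.84897542591959 zt [ 0.   -0.01 -1.  ] F [-0.52  0.32 -0.05] [ 0.02 -0.08 -0.06] 15.070614746903372
```

View pics/wrist_10.png

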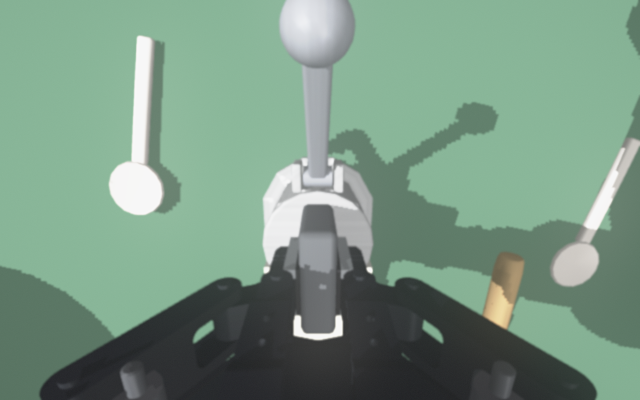

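Gripped at 15.1 mm. I'll lift straight up.

Call:
play_rows(
  deltas=[
    [0,[0,0,3],[0,0,0]],
    [0,[0,0,8],[0,0,0]],
    [0,[0,0,14],[0,0,0]],
    [0,[0,0,16],[0,0,0]],
    [0,[0,0,16],[0,0,0]],
    [0,[0,0,16],[0,0,0]],
    [0,[0,0,16],[0,0,0]],
    [0,[0,0,12],[0,0,0]],
    [0,[0,0,6],[0,0,0]],
    [0,[0,0,0],[0,0,0]],
  ],
)

```text
time: 11.68
position: [525.9, -190.0, 337.0]
tcp_rot: [-0.019, 0.63, 0.776, -0.005]
ft_force: [1.2, -0.3, -7.0]
gripper_width: 15.4
```

```bash
python3 look.py 11 wrist; python3 look.py 11 scene
```

```text
11.6833 [ 525.87 -190.02  336.97] xang 101.86406242662356 zt [-0.04  0.02 -1.  ] F [ 1.24 -0.3  -7.02] [ 0.02 -0.15 -0.03] 15.3820275156007
11.7333 [ 525.71 -189.95  336.18] xang 101.86230514929856 zt [-0.04  0.02 -1.  ] F [ 0.17 -0.6  -7.03] [-0.02 -0.07  0.03] 14.999841224320653
```

View pics/scene_11.png

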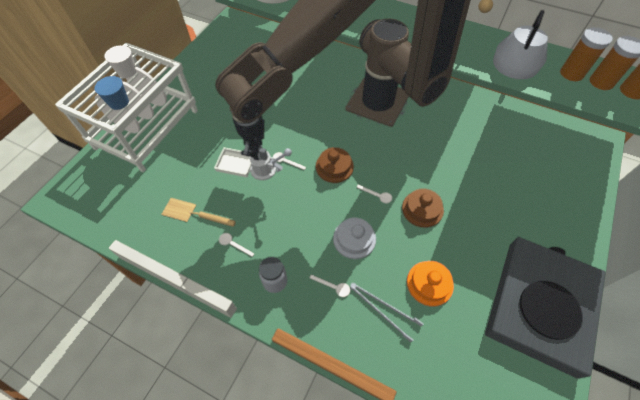

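View pics/wrist_11.png

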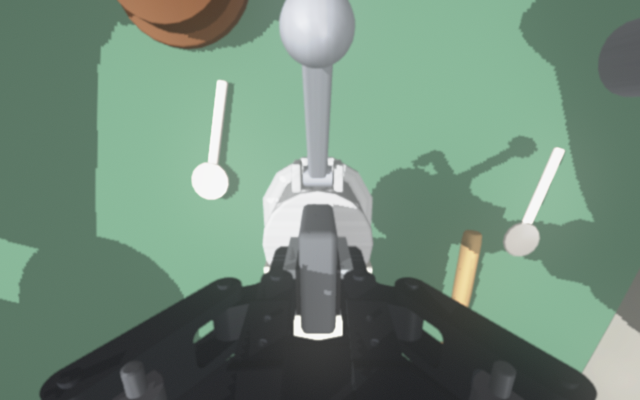

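The coupler is held firmly and weighs about 0.72 kg. The tool has crept about 2.5° off level, so I'll correct that while carrying it across.

Call:
play_rows(
  deltas=[
    [0,[2,10,3],[-0.4,-0.5,0]],
    [0,[3,20,3],[-0.4,-0.5,0]],
    [0,[3,30,3],[-0.4,-0.5,0]],
    [0,[4,32,3],[-0.4,-0.5,0]],
    [0,[4,32,3],[-0.2,-0.3,0]],
    [0,[4,32,3],[0,-0.2,0]],
    [0,[4,32,2],[0,-0.2,0]],
    [0,[4,32,2],[0,-0.2,0]],
    [0,[4,32,2],[0,-0.2,0]],
    [0,[4,30,2],[0,-0.2,0]],
  ],
)

```text
time: 12.62
position: [557.1, 104.2, 350.5]
tcp_rot: [0.005, 0.635, 0.772, -0.002]
ft_force: [0.3, -0.8, -7.6]
gripper_width: 15.5
```

```bash
cat > tilt.py <<'E'
from h import *
np.set_printoptions(precision=2,suppress=True)
g=dict(np.load("pics/wrist_10.npz"));s=state()
q=lambda s:Ro.from_quat(np.roll(s["tcp_rot"],-1))
d=(q(g)*q(s).inv()).as_rotvec(degrees=True)
# coupler origin under tool, assuming origin rel. to TCP at grip
rel=q(g).inv().apply(np.array([0,0,-242.56]))
o=q(s).apply(rel)+s["position"]
print("rot to grip pose",d,"underside pt below TCP",o,"TCP",s["position"],"F",s["ft_force"],s["torque"],s["gripper_width"],s["time"])
E
python3 tilt.py
```

```text
rot to grip pose [0.15 0.28 0.72] underside pt below TCP [558.3  103.56 107.9 ] TCP [557.12 104.21 350.45] F [ 0.27 -0.77 -7.58] [0.09 0.02 0.02] 15.546186494846873 12.6167
```

Call:
play_rows(
  deltas=[
    [0,[4,18,1],[0,0,0.2]],
    [0,[4,14,1],[0,0,0.2]],
    [0,[3,8,1],[0,0,0.2]],
    [0,[2,4,1],[0,0,0]],
    [0,[0,0,1],[0,0,0]],
    [0,[0,0,0],[0,0,0]],
    [0,[0,0,0],[0,0,0]],
    [0,[0,0,0],[0,0,0]],
    [0,[0,0,0],[0,0,0]],
    [0,[0,0,0],[0,0,0]],
  ],
)

```text
time: 13.45
position: [567.2, 157.0, 349.0]
tcp_rot: [-0.001, 0.629, 0.777, -0.004]
ft_force: [-0.6, -0.2, -7.1]
gripper_width: 15.4
```

```bash
python3 tilt.py; python3 look.py 12 scene top wrist;python3 tilt.py; python3 -c "
import cv2,numpy as np
s=cv2.imread('pics/scene_12.png')[170:270,300:420];t=cv2.imread('pics/top_12.png')[150:260,210:330]
r=lambda q:cv2.resize(q,None,fx=6,fy=6,interpolation=2)
cv2.imwrite('pics/d.png',r(s)[:600]);cv2.imwrite('pics/e.png',r(t)[:600])"
```

```text
rot to grip pose [ 0.   -0.42 -0.2 ] underside pt below TCP [565.47 156.99 106.47] TCP [567.24 157.   349.02] F [-0.65 -0.18 -7.13] [0.01 0.02 0.04] 15.370688201462627 13.45
13.45 [567.24 157.   349.02] xang 102.04967683560592 zt [-0.01 -0.01 -1.  ] F [-0.65 -0.18 -7.13] [0.01 0.02 0.04] 15.370688201462627
rot to grip pose [-0.01 -0.4  -0.22] underside pt below TCP [565.57 157.39 106.59] TCP [567.27 157.35 349.15] F [-0.68  0.15 -8.36] [ 0.15  0.05 -0.09] 15.329019113819005 13.6
```

View pics/d.png

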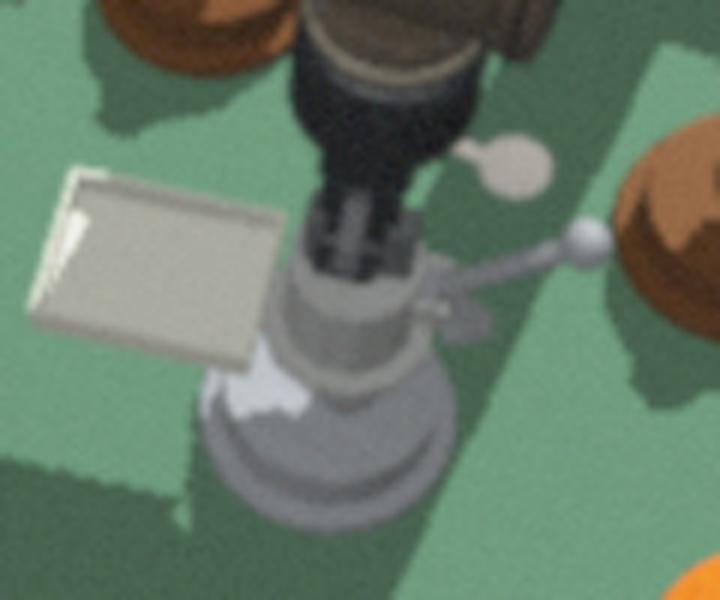

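View pics/e.png

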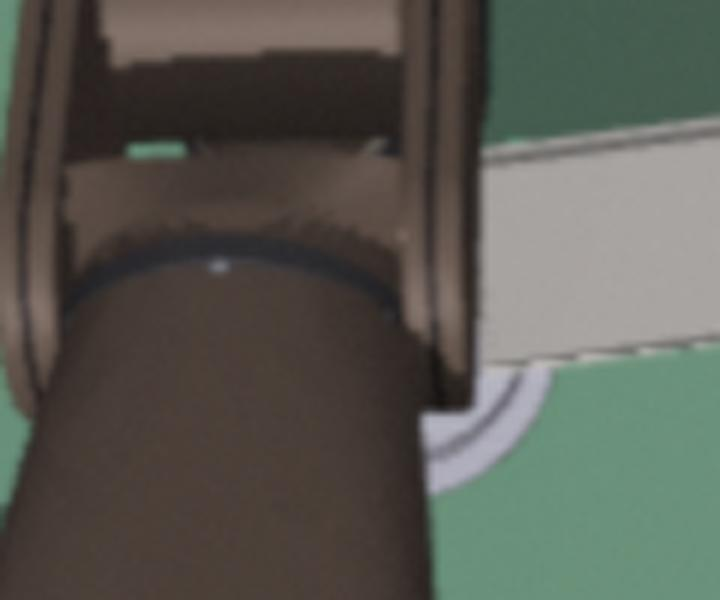

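View pics/wrist_12.png

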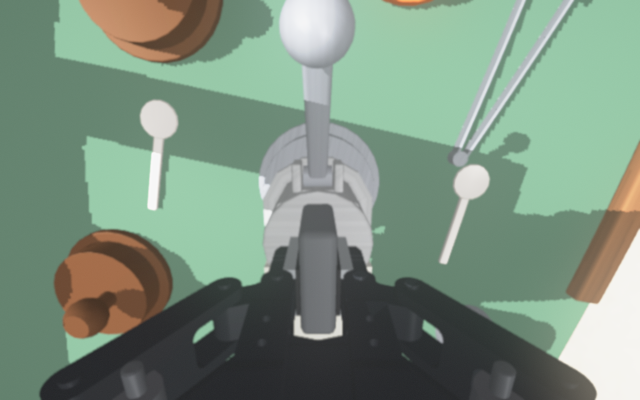

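The scene crop shows tray corners at (78,172), (284,212), (248,368), (32,312) and the knob at (588,242). I'll use the same camera for a relative measurement against the ball.

```bash
python3 - <<'E'
from h import *
np.set_printoptions(precision=1,suppress=True)
S=lambda p:((p[0]+.5)/6-.5+300,(p[1]+.5)/6-.5+170)
h=106.5
A=np.array([onz("scene",S(q),h+18) for q in [(248,368),(32,312),(78,172),(284,212)]])
e=A[1]-A[0]+A[2]-A[3];print(A,A.mean(0),np.degrees(np.arctan2(e[1],e[0])))
k=onz("scene",S((588,242)),h+119);print("knob",k)
d=A.mean(0)-k;yaw=np.arctan2(d[1],d[0]);u=np.array([np.cos(yaw),np.sin(yaw)])
print(np.degrees(yaw),np.linalg.norm(d[:2]),"origin by tray",A.mean(0)[:2]-91.5*u,"by knob",k[:2]+(36+90*np.cos(.93))*u)
s=dict(np.load("pics/wrist_12.npz"))
print("wrist knob",onz("wrist",(317,24),h+119,s),"fin far",onz("wrist",(318,333),h+105,s), onz("wrist",(318,240),h+63,s))
# flange circle of coupler in scene: predict
E
```

```text
[[616.7 132.3 124.5]
 [635.3  30.5 124.5]
 [558.4  15.  124.5]
 [534.5 112.7 124.5]] [586.2  72.6 124.5] -77.96010790417269
knob [546.2 252.4 225.5]
-77.45694168083837 184.24140735128424 origin by tray [566.4 161.9] by knob [565.7 164.8]
wrist knob [546.8 248.6 225.5] fin far [571.7 132.9 211.5] [565.9 158.5 169.5]
```

The scene camera reads about +4 mm in y here compared with the top camera, for both the ball and the held coupler. The relative estimate puts the target underside point near (571, 163). I'll shift there and then lower slowly, feeling the force.

Call:
play_rows(
  deltas=[
    [0,[2,3,0.5],[0,-0.2,-0.1]],
    [0,[1,2,0.5],[0,-0.2,-0.1]],
    [0,[1,1,0],[0,0,0]],
    [0,[0,0,0],[0,0,0]],
    [0,[0,0,-3],[0,0,0]],
    [0,[0,0,-3],[0,0,0]],
    [0,[0,0,-2],[0,0,0]],
    [0,[0,0,0],[0,0,0]],
    [0,[0,0,0],[0,0,0]],
    [0,[0,0,0],[0,0,0]],
  ],
)

```text
time: 14.43
position: [571.6, 164.0, 341.1]
tcp_rot: [0.002, 0.63, 0.776, -0.002]
ft_force: [-0.6, 0.1, -8.3]
gripper_width: 15.4
```

```bash
python3 tilt.py
```

```text
rot to grip pose [-0.01 -0.    0.  ] underside pt below TCP [571.64 164.09  98.5 ] TCP [571.64 164.03 341.06] F [-0.56  0.08 -8.28] [ 0.12  0.01 -0.02] 15.433155870103148 14.4333
```

Call:
play_rows(
  deltas=[
    [0,[0,0,-2],[0,0,0]],
    [0,[0,0,-2],[0,0,0]],
    [0,[0,0,-2],[0,0,0]],
    [0,[0,0,-1.5],[0,0,0]],
    [0,[0,0,-1.5],[0,0,0]],
    [0,[0,0,-1],[0,0,0]],
    [0,[0,0,-1],[0,0,0]],
    [0,[0,0,-1],[0,0,0]],
    [0,[0,0,-1],[0,0,0]],
    [0,[0,0,0],[0,0,0]],
  ],
)

```text
time: 15.27
position: [571.7, 163.9, 326.7]
tcp_rot: [0.002, 0.63, 0.776, -0.002]
ft_force: [0.3, 0.2, -7.2]
gripper_width: 15.4
```

```bash
python3 tilt.py
```

```text
rot to grip pose [-0.01  0.01  0.01] underside pt below TCP [571.7  163.96  84.18] TCP [571.66 163.91 326.74] F [ 0.31  0.2  -7.18] [ 0.04 -0.03 -0.04] 15.441752267609038 15.2667
```

The underside is at 84 mm, below the ball top, with no contact. The offset is therefore under about 4 mm, so I'll continue gently.

Call:
play_rows(
  deltas=[
    [0,[0,0,-1],[0,0,0]],
    [0,[0,0,-1],[0,0,0]],
    [0,[0,0,-1],[0,0,0]],
    [0,[0,0,-1],[0,0,0]],
    [0,[0,0,-1],[0,0,0]],
    [0,[0,0,-1],[0,0,0]],
    [0,[0,0,-1],[0,0,0]],
    [0,[0,0,-1],[0,0,0]],
    [0,[0,0,-1],[0,0,0]],
    [0,[0,0,0],[0,0,0]],
  ],
)

```text
time: 16.1
position: [571.8, 163.9, 317.0]
tcp_rot: [0.002, 0.63, 0.776, -0.002]
ft_force: [0.2, 0.2, -7.6]
gripper_width: 15.2
```

```bash
python3 tilt.py
```

```text
rot to grip pose [-0.02  0.04  0.01] underside pt below TCP [571.94 164.    74.46] TCP [571.77 163.93 317.02] F [ 0.17  0.2  -7.62] [ 0.12  0.03 -0.03] 15.21634353141456 16.1
```

The rim has passed the ball's equator with no lateral force, so it's inside the 2 mm play.

Call:
play_rows(
  deltas=[
    [0,[0,0,-1.5],[0,0,0]],
    [0,[0,0,-2],[0,0,0]],
    [0,[0,0,-2],[0,0,0]],
    [0,[0,0,-2],[0,0,0]],
    [0,[0,0,-2],[0,0,0]],
    [0,[0,0,-2],[0,0,0]],
    [0,[0,0,-2],[0,0,0]],
    [0,[0,0,-2],[0,0,0]],
    [0,[0,0,-1],[0,0,0]],
    [0,[0,0,0],[0,0,0]],
  ],
)

```text
time: 16.93
position: [571.8, 163.9, 298.5]
tcp_rot: [0.002, 0.63, 0.776, -0.002]
ft_force: [-0.4, -0.6, -8.2]
gripper_width: 15.4
```

```bash
python3 tilt.py
```

```text
rot to grip pose [-0.01  0.02  0.01] underside pt below TCP [571.85 163.97  55.91] TCP [571.76 163.92 298.47] F [-0.36 -0.59 -8.17] [ 0.12  0.01 -0.  ] 15.376524325727246 16.9333
```

Call:
play_rows(
  deltas=[
    [0,[0,0,-1.5],[0,0,0]],
    [0,[0,0,-1.5],[0,0,0]],
    [0,[0,0,-1.5],[0,0,0]],
    [0,[0,0,-1.5],[0,0,0]],
    [0,[0,0,-1.5],[0,0,0]],
    [0,[0,0,-1],[0,0,0]],
    [0,[0,0,-1],[0,0,0]],
    [0,[0,0,-0.5],[0,0,0]],
    [0,[0,0,0],[0,0,0]],
    [0,[0,0,0],[0,0,0]],
  ],
)

```text
time: 17.77
position: [571.9, 163.9, 287.7]
tcp_rot: [0.002, 0.63, 0.776, -0.002]
ft_force: [0.3, -0.6, -8.3]
gripper_width: 15.6
```

```bash
python3 tilt.py
```

```text
rot to grip pose [-0.02  0.06  0.01] underside pt below TCP [572.18 164.01  45.1 ] TCP [571.94 163.94 287.66] F [ 0.27 -0.62 -8.31] [0.07 0.05 0.02] 15.612680660371765 17.7667
```

Call:
play_rows(
  deltas=[
    [0,[0,0,-0.7],[0,0,0]],
    [0,[0,0,-0.7],[0,0,0]],
    [0,[0,0,-0.7],[0,0,0]],
    [0,[0,0,-0.5],[0,0,0]],
    [0,[0,0,0],[0,0,0]],
    [0,[0,0,0],[0,0,0]],
    [0,[0,0,0],[0,0,0]],
    [0,[0,0,0],[0,0,0]],
    [0,[0,0,0],[0,0,0]],
    [0,[0,0,0],[0,0,0]],
  ],
)

```text
time: 18.6
position: [572.1, 164.0, 285.2]
tcp_rot: [0.002, 0.63, 0.776, -0.001]
ft_force: [-0.8, 0.4, -8.1]
gripper_width: 15.4
```

```bash
python3 tilt.py
```

```text
rot to grip pose [-0.02  0.1   0.01] underside pt below TCP [572.51 164.03  42.63] TCP [572.09 163.95 285.19] F [-0.85  0.45 -8.14] [ 0.12 -0.02 -0.01] 15.40232889857262 18.6
```

Call:
play_rows(
  deltas=[
    [0,[0,0,-0.5],[0,0,0]],
    [0,[0,0,-0.4],[0,0,0]],
    [0,[0,0,-0.3],[0,0,0]],
    [0,[0,0,0],[0,0,0]],
    [0,[0,0,0],[0,0,0]],
    [0,[0,0,0],[0,0,0]],
    [0,[0,0,0],[0,0,0]],
    [0,[0,0,0],[0,0,0]],
    [0,[0,0,0],[0,0,0]],
    [0,[0,0,0],[0,0,0]],
  ],
)

```text
time: 19.43
position: [572.2, 164.0, 284.6]
tcp_rot: [0.003, 0.63, 0.776, -0.001]
ft_force: [-0.3, -0.4, -6.5]
gripper_width: 15.3
```

```bash
python3 tilt.py
```

```text
rot to grip pose [-0.02  0.13  0.01] underside pt below TCP [572.8  164.11  42.03] TCP [572.24 164.02 284.59] F [-0.28 -0.37 -6.47] [ 0.13  0.05 -0.  ] 15.272341911329052 19.4333
```

Contact is starting: the load at the wrist has dropped to 6.5 N at the expected seated height. One more small press, then release.

Call:
play_rows(
  deltas=[
    [0,[0,0,-0.4],[0,0,0]],
    [0,[0,0,-0.3],[0,0,0]],
    [0,[0,0,-0.2],[0,0,0]],
    [0,[0,0,0],[0,0,0]],
    [0.2,[0,0,0],[0,0,0]],
    [0.4,[0,0,0],[0,0,0]],
    [0.6,[0,0,0],[0,0,0]],
    [0.8,[0,0,0],[0,0,0]],
    [1,[0,0,0],[0,0,0]],
    [1,[0,0,0],[0,0,0]],
  ],
)

```text
time: 20.27
position: [576.3, 164.4, 293.3]
tcp_rot: [0.01, 0.63, 0.776, 0.005]
ft_force: [-0.3, -0.3, 0.3]
gripper_width: 76.4
```

```bash
python3 look.py 13 wrist scene; python3 -c "
import cv2,numpy as np
s=cv2.imread('pics/scene_13.png')[170:270,300:420]
r=lambda q:cv2.resize(q,None,fx=6,fy=6,interpolation=2)
cv2.imwrite('pics/d.png',r(s)[:600])"
```

```text
20.2667 [576.34 164.38 293.3 ] xang 101.86467601171299 zt [ 0.02 -0.   -1.  ] F [-0.33 -0.28  0.31] [ 0.09  0.07 -0.01] 76.42148968910608
```

View pics/wrist_13.png

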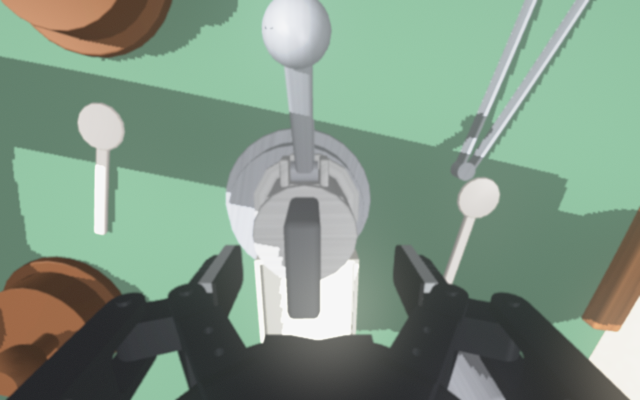

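View pics/d.png

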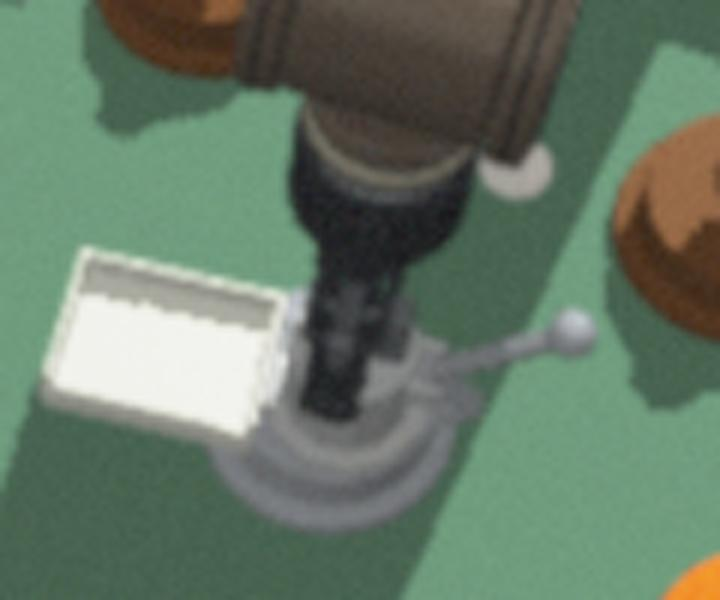

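The coupler sits flat on the pedestal with the handle up. The knob is at (297,30) in the wrist view. I'll rise, level the tool and move over the knob with the jaws nearly shut, leaving a notch narrower than the knob.

Call:
play_rows(
  deltas=[
    [1,[0,0,5],[0,0,0]],
    [1,[0,0,15],[0,0.4,0]],
    [1,[0,0,25],[0,0.4,0]],
    [1,[0,0,30],[0,0.3,0]],
    [0.5,[-2,10,20],[0,0,0]],
    [0.17,[-4,20,5],[0,0,0]],
    [0.17,[-5,20,0],[0,0,0]],
    [0.17,[-4,20,0],[0,0,0]],
    [0.17,[-2,10,0],[0,0,0]],
    [0.17,[0,0,0],[0,0,0]],
  ],
)

```text
time: 21.2
position: [557.4, 245.9, 400.8]
tcp_rot: [0.001, 0.631, 0.775, -0.001]
ft_force: [0.1, -0.2, -0.7]
gripper_width: 14.9
```

```bash
python3 tilt.py; python3 look.py 14 wrist scene; python3 -c "
import cv2,numpy as np
s=cv2.imread('pics/scene_14.png')[170:270,300:420]
r=lambda q:cv2.resize(q,None,fx=6,fy=6,interpolation=2)
cv2.imwrite('pics/d.png',r(s)[:600])"
```

```text
rot to grip pose [-0.14  0.06  0.16] underside pt below TCP [557.6  246.51 158.27] TCP [557.36 245.93 400.83] F [ 0.12 -0.25 -0.68] [ 0.01  0.   -0.  ] 14.870407549907082 21.2
21.2 [557.36 245.93 400.83] xang 101.69029336783476 zt [ 0. -0. -1.] F [ 0.12 -0.25 -0.68] [ 0.01  0.   -0.  ] 14.870407549907082
```

View pics/wrist_14.png

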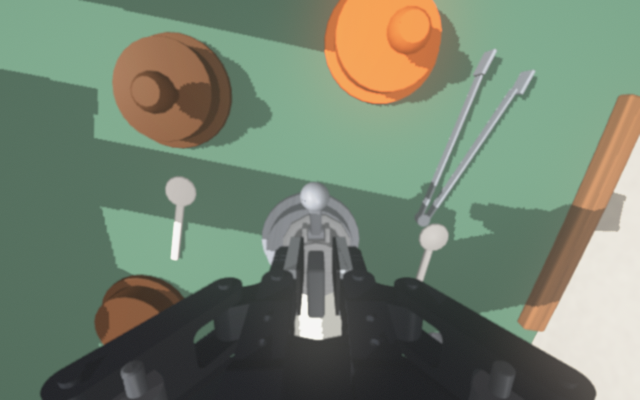

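View pics/d.png

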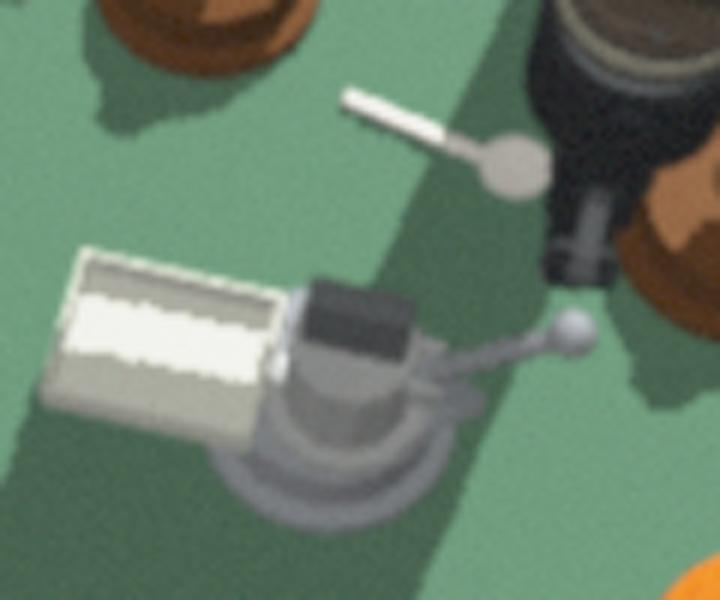

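The coupler stands upright on the pedestal, with the knob at (315,196) in the wrist view and at (571,332) in the scene crop.

```bash
python3 - <<'E'
from h import *
np.set_printoptions(precision=1,suppress=True)
s=dict(np.load("pics/wrist_14.npz"))
print(onz("wrist",(315,196),161,s),tri(ray("wrist",(315,196),s),ray("scene",((571.5)/6-.5+300,(332.5)/6-.5+170))))
E
```

```text
[553.7 255.6 161. ] (array([554.1, 257.6, 163. ]), [np.float64(1.464850522796303), np.float64(1.4648505227961264)])
```

Call:
play_rows(
  deltas=[
    [0.17,[-1.5,4,-3],[0,0,0]],
    [0.17,[-1.5,4,-8],[0,0,0]],
    [0.17,[0,0.5,-12],[0,0,0]],
    [0.17,[0,0,-12],[0,0,0]],
    [0.17,[0,0,-8],[0,0,0]],
    [0.17,[0,0,-4],[0,0,0]],
    [0.17,[0,0,-2],[0,0,0]],
    [0.17,[0,0,0],[0,0,0]],
    [0.17,[0,0,0],[0,0,0]],
    [0.17,[0,0,0],[0,0,0]],
  ],
)

```text
time: 22.13
position: [554.8, 249.4, 341.3]
tcp_rot: [-0.0, 0.634, 0.773, -0.005]
ft_force: [0.0, -0.8, 0.7]
gripper_width: 14.7
```

```bash
python3 tilt.py; python3 look.py 15 wrist
```

```text
rot to grip pose [ 0.11 -0.43  0.53] underside pt below TCP [553.01 248.92  98.74] TCP [554.81 249.4  341.29] F [ 0.01 -0.8   0.67] [ 0.05  0.01 -0.01] 14.743946143297604 22.1333
22.1333 [554.81 249.4  341.29] xang 101.31791499258725 zt [-0.01 -0.01 -1.  ] F [ 0.01 -0.8   0.67] [ 0.05  0.01 -0.01] 14.743946143297604
```

View pics/wrist_15.png

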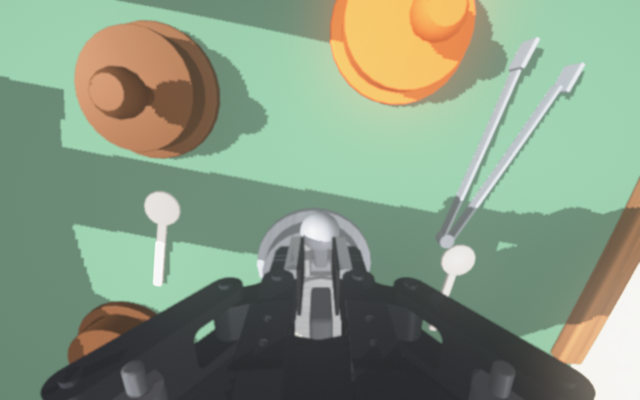

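The knob is still about 5–6 mm outboard of the tips. I'll shift outward, level the tool, then descend into contact.

Call:
play_rows(
  deltas=[
    [0.17,[-0.5,3,0],[0,-0.2,0.2]],
    [0.17,[-0.5,3,0],[0,-0.2,0.2]],
    [0.17,[0,0.5,0],[0,0,0]],
    [0.17,[0,0,-2],[0,0,0]],
    [0.17,[0,0,-2],[0,0,0]],
    [0.17,[0,0,-2],[0,0,0]],
    [0.17,[0,0,-1.5],[0,0,0]],
    [0.17,[0,0,-1],[0,0,0]],
    [0.17,[0,0,0],[0,0,0]],
    [0.17,[0,0,0],[0,0,0]],
  ],
)

```text
time: 23.02
position: [553.9, 258.8, 339.3]
tcp_rot: [0.003, 0.631, 0.776, 0.001]
ft_force: [-0.7, 0.6, 1.7]
gripper_width: 14.9
```

```bash
python3 tilt.py; python3 look.py 16 wrist scene; python3 -c "
import cv2,numpy as np
s=cv2.imread('pics/scene_16.png')[170:270,300:420]
r=lambda q:cv2.resize(q,None,fx=6,fy=6,interpolation=2)
cv2.imwrite('pics/d.png',r(s)[:600])"
```

```text
rot to grip pose [-0.25  0.31  0.06] underside pt below TCP [555.19 259.88  96.78] TCP [553.89 258.83 339.33] F [-0.71  0.58  1.69] [0.11 0.21 0.01] 14.859924905709601 23.0167
23.0167 [553.89 258.83 339.33] xang 101.78605806821218 zt [ 0.01 -0.   -1.  ] F [-0.71  0.58  1.69] [0.11 0.21 0.01] 14.859924905709601
```

View pics/wrist_16.png

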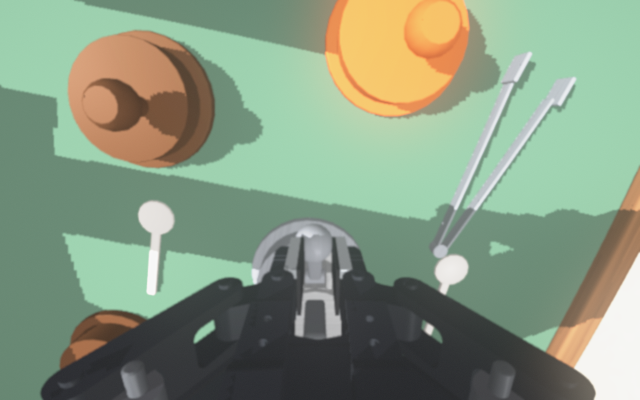

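View pics/d.png

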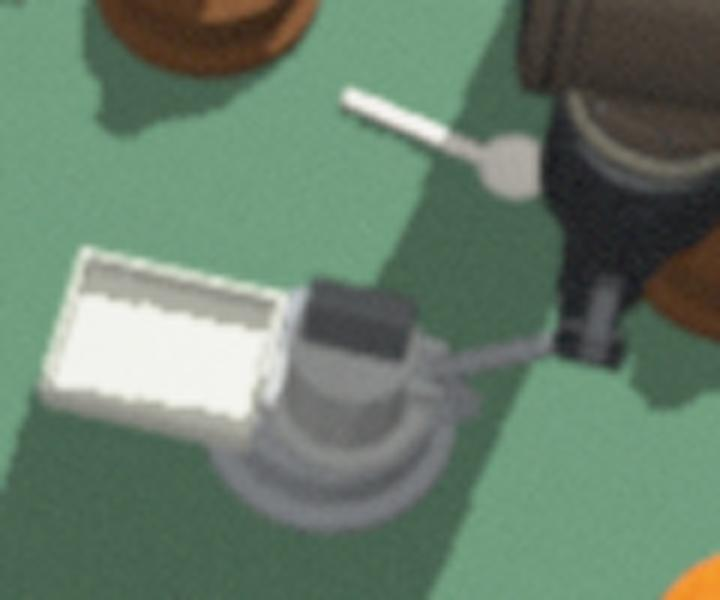

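The tips are in contact with the knob (1.7 N upward). I'll now follow the arc downward and outward.

Call:
play_rows(
  deltas=[
    [0.17,[-0.4,2,-3.7],[-0.1,0.1,0]],
    [0.17,[-0.5,2.5,-4],[-0.1,0.1,0]],
    [0.17,[-0.7,3.3,-4.2],[0,0.1,0]],
    [0.17,[-0.8,3.6,-4.5],[0,0,0]],
    [0.17,[-0.7,3.3,-4.7],[0,0,0]],
    [0.17,[-0.6,3,-4.9],[0,0,0]],
    [0.17,[0,0,0],[0,0,0]],
    [0.17,[0,0,0],[0,0,0]],
    [0.17,[0,0,0],[0,0,0]],
    [0.17,[0,0,0],[0,0,0]],
  ],
)

```text
time: 23.95
position: [550.1, 279.4, 313.1]
tcp_rot: [-0.0, 0.632, 0.775, 0.001]
ft_force: [-1.4, 1.6, 3.2]
gripper_width: 14.4
```

```bash
python3 tilt.py; python3 look.py 17 wrist scene; python3 -c "
import cv2,numpy as np
s=cv2.imread('pics/scene_17.png')[170:270,300:420]
r=lambda q:cv2.resize(q,None,fx=6,fy=6,interpolation=2)
cv2.imwrite('pics/d.png',r(s)[:600])"
```

```text
rot to grip pose [-0.44  0.02  0.2 ] underside pt below TCP [550.18 281.27  70.58] TCP [550.07 279.39 313.14] F [-1.36  1.58  3.15] [ 0.27  0.31 -0.04] 14.37690212957625 23.95
23.95 [550.07 279.39 313.14] xang 101.64378783197816 zt [ 0.  0. -1.] F [-1.36  1.58  3.15] [ 0.27  0.31 -0.04] 14.37690212957625
```

View pics/wrist_17.png

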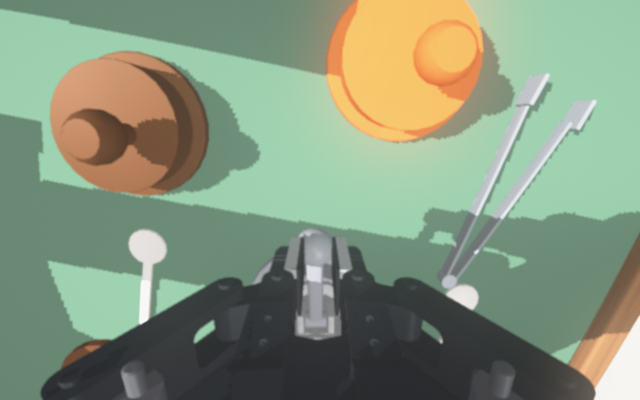

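View pics/d.png

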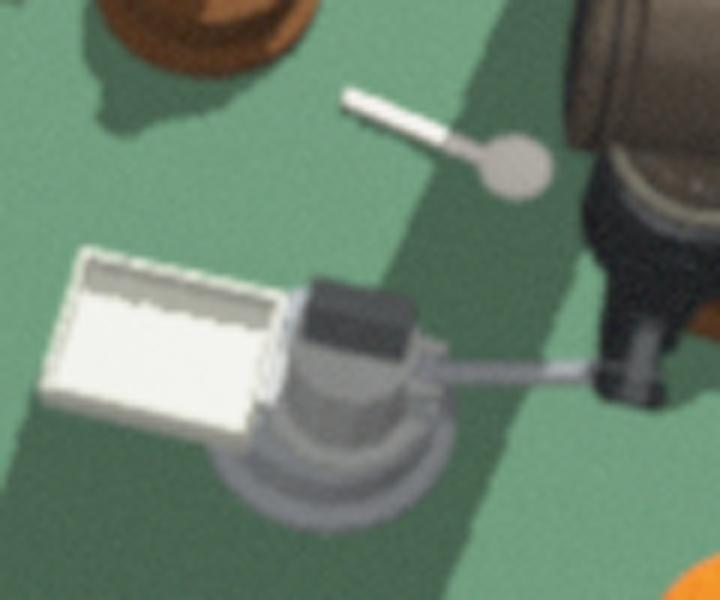

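The handle is down to about 0.5 rad and the coupler hasn't tilted. Continuing.

Call:
play_rows(
  deltas=[
    [0.17,[-0.4,1.8,-4.5],[-0.2,0,0.1]],
    [0.17,[-0.4,1.8,-5],[-0.2,0,0.1]],
    [0.17,[-0.3,1.5,-5.2],[-0.1,0,0]],
    [0.17,[-0.3,1.3,-5.2],[0,0,0]],
    [0.17,[-0.2,1,-5.2],[0,0,0]],
    [0.17,[-0.2,0.8,-4.5],[0,0,0]],
    [0.17,[0,0,0],[0,0,0]],
    [0.17,[0,0,0],[0,0,0]],
    [0.17,[0,0,0],[0,0,0]],
    [0.17,[0,0,0],[0,0,0]],
  ],
)

```text
time: 24.88
position: [547.7, 288.0, 279.0]
tcp_rot: [0.002, 0.63, 0.776, -0.003]
ft_force: [-1.4, 2.7, 2.4]
gripper_width: 14.5
```

```bash
python3 tilt.py; python3 look.py 18 wrist scene; python3 -c "
import cv2,numpy as np
s=cv2.imread('pics/scene_18.png')[170:270,300:420]
r=lambda q:cv2.resize(q,None,fx=6,fy=6,interpolation=2)
cv2.imwrite('pics/d.png',r(s)[:600])"
```

```text
rot to grip pose [ 0.15 -0.05 -0.01] underside pt below TCP [547.48 287.4   36.45] TCP [547.71 288.03 279.01] F [-1.39  2.65  2.43] [0.24 0.29 0.01] 14.479548801387848 24.8833
24.8833 [547.71 288.03 279.01] xang 101.85604771439053 zt [-0.   -0.01 -1.  ] F [-1.39  2.65  2.43] [0.24 0.29 0.01] 14.479548801387848
```

View pics/wrist_18.png

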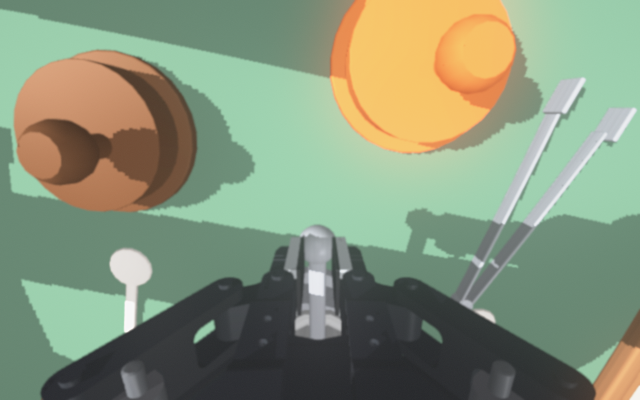

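View pics/d.png

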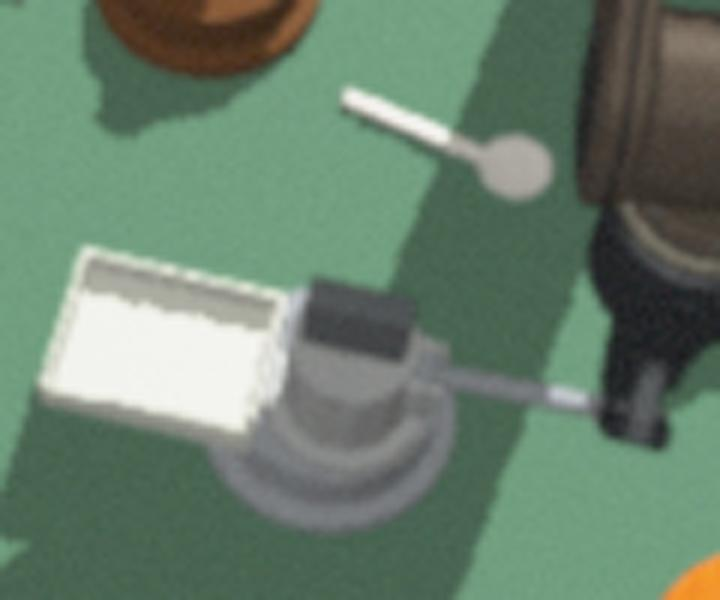

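The handle is about 11 mm above level. The last part goes slower, with a slight outward shift.

Call:
play_rows(
  deltas=[
    [0.17,[-0.4,2,-2],[0,0,0]],
    [0.17,[-0.3,1.5,-2.5],[0,0,0]],
    [0.17,[0,0,-2.5],[0,0,0]],
    [0.17,[0,0,-2],[0,0,0]],
    [0.17,[0,0,-1],[0,0,0]],
    [0.17,[0,0,0],[0,0,0]],
    [0.17,[0,0,0],[0,0,0]],
    [0.17,[0,0,0],[0,0,0]],
    [0.17,[0,0,0],[0,0,0]],
    [0.17,[0,0,0],[0,0,0]],
  ],
)

```text
time: 25.82
position: [548.0, 291.0, 270.3]
tcp_rot: [0.005, 0.63, 0.777, -0.003]
ft_force: [-0.7, 0.1, 3.4]
gripper_width: 14.5
```

```bash
python3 tilt.py
```

```text
rot to grip pose [ 0.3   0.19 -0.05] underside pt below TCP [548.86 289.72  27.73] TCP [548.04 290.98 270.28] F [-0.69  0.14  3.43] [ 0.01  0.2  -0.05] 14.548126266907136 25.8167
```

Call:
play_rows(
  deltas=[
    [0.17,[0,0,-1],[0,0,0]],
    [0.17,[0,0,-1],[0,0,0]],
    [0.17,[0,0,-1],[0,0,0]],
    [0.17,[0,0,-0.5],[0,0,0]],
    [0.17,[0,0,0],[0,0,0]],
    [0.17,[0,0,0],[0,0,0]],
    [0.17,[0,0,0],[0,0,0]],
    [0.17,[0,0,0],[0,0,0]],
    [0.17,[0,0,0],[0,0,0]],
    [0.17,[0,0,0],[0,0,0]],
  ],
)

```text
time: 26.65
position: [549.1, 291.6, 269.1]
tcp_rot: [0.006, 0.63, 0.776, -0.0]
ft_force: [-1.2, 0.2, 4.3]
gripper_width: 14.6
```

```bash
python3 tilt.py; python3 look.py 19 wrist scene; python3 -c "
import cv2,numpy as np
s=cv2.imread('pics/scene_19.png')[170:270,300:420]
r=lambda q:cv2.resize(q,None,fx=6,fy=6,interpolation=2)
cv2.imwrite('pics/d.png',r(s)[:600])"
```

```text
rot to grip pose [ 0.15  0.49 -0.03] underside pt below TCP [551.17 290.97  26.51] TCP [549.09 291.59 269.06] F [-1.15  0.18  4.31] [ 0.03  0.19 -0.  ] 14.623350082846061 26.65
26.65 [549.09 291.59 269.06] xang 101.87709272587114 zt [ 0.01 -0.01 -1.  ] F [-1.15  0.18  4.31] [ 0.03  0.19 -0.  ] 14.623350082846061
```

View pics/wrist_19.png

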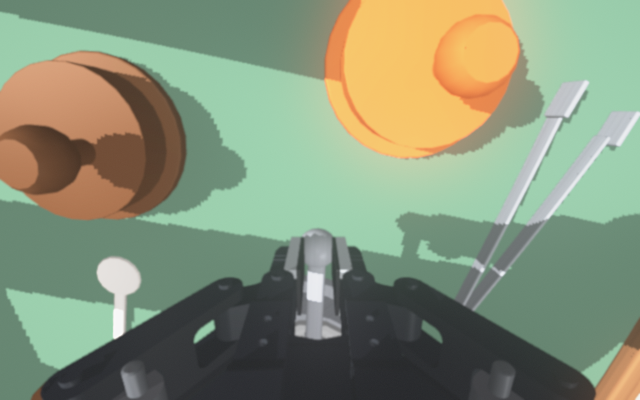

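View pics/d.png

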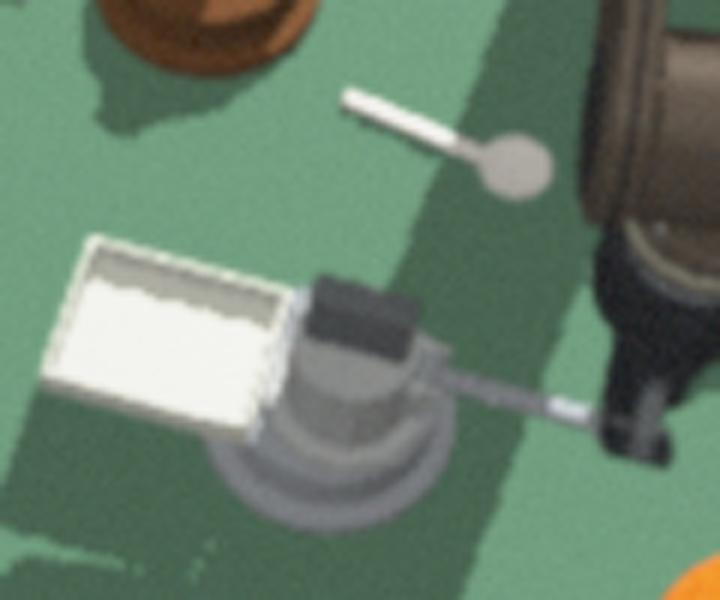

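The tray has lifted slightly, so the handle is at its stop and the push is tipping the coupler. I'll back off and inspect.

Call:
play_rows(
  deltas=[
    [0.17,[0,0,2],[0,0,0]],
    [0.17,[0,0,4],[0,0,0]],
    [0.17,[0,0,10],[0,0.2,0]],
    [0.17,[0,0,20],[0,0.2,0]],
    [0.17,[0,0,30],[0,0,0]],
    [0.17,[0,10,30],[0,0,0]],
    [0.17,[0,20,20],[0,0,0]],
    [0.17,[0,20,0],[0,0,0]],
    [0.17,[0,0,0],[0,0,0]],
    [0.17,[0,0,0],[0,0,0]],
  ],
)

```text
time: 27.58
position: [545.7, 340.4, 385.9]
tcp_rot: [-0.0, 0.631, 0.776, -0.009]
ft_force: [-0.1, -0.3, 0.0]
gripper_width: 14.6
```

```bash
python3 look.py 20 wrist scene top; python3 -c "
import cv2,numpy as np
s=cv2.imread('pics/scene_20.png')[170:270,300:420]
r=lambda q:cv2.resize(q,None,fx=6,fy=6,interpolation=2)
cv2.imwrite('pics/d.png',r(s)[:600])"
```

```text
27.5833 [545.74 340.42 385.93] xang 101.8115180475889 zt [-0.01 -0.01 -1.  ] F [-0.07 -0.31  0.02] [-0.04 -0.02 -0.01] 14.58499626468951
```

View pics/wrist_20.png

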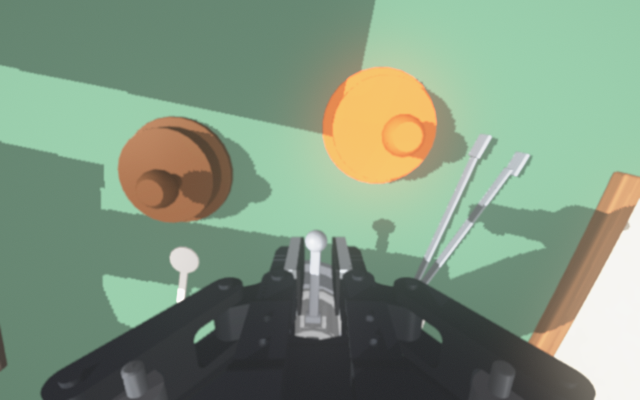

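View pics/d.png

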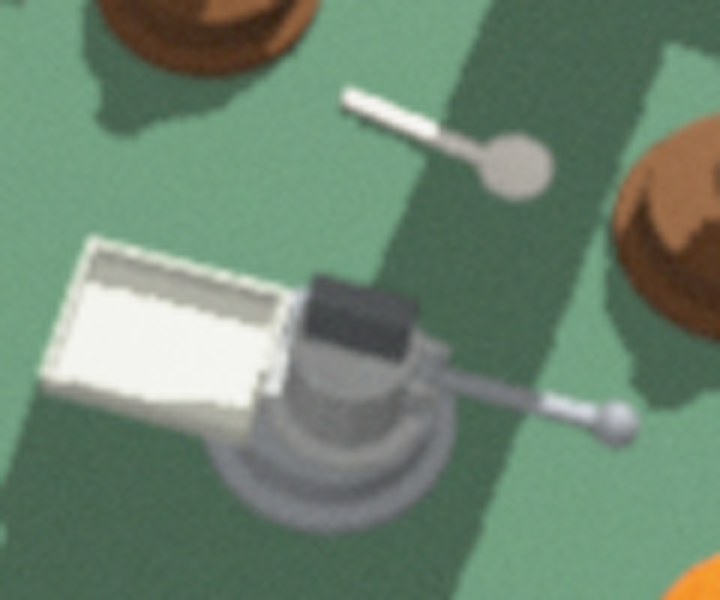

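View pics/top_20.png

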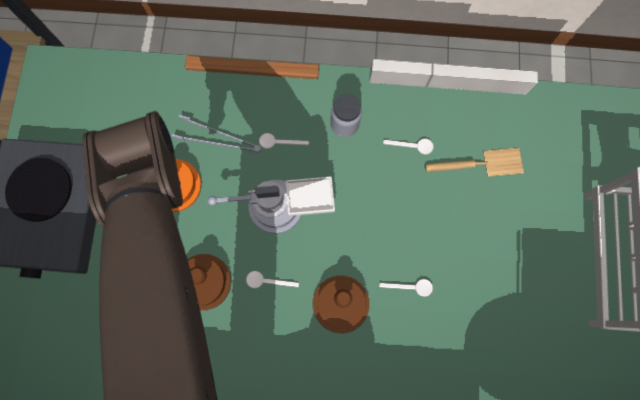

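After release the tray edge still looks raised compared with before: its far corner is at (92,238), previously (82,248). I'll measure the tilt with top and scene triangulation.

```bash
python3 -c "
import cv2,numpy as np
r=lambda q,k:cv2.resize(q,None,fx=k,fy=k,interpolation=2)
t=cv2.imread('pics/top_20.png')[165:240,200:345];cv2.imwrite('pics/e.png',r(t,5.5))
a=cv2.imread('pics/scene_16.png')[200:260,300:400];b=cv2.imread('pics/scene_20.png')[200:260,300:400]
cv2.imwrite('pics/f.png',np.vstack([r(a,5),r(b,5)]))"
```

```text
(no output)
```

View pics/e.png

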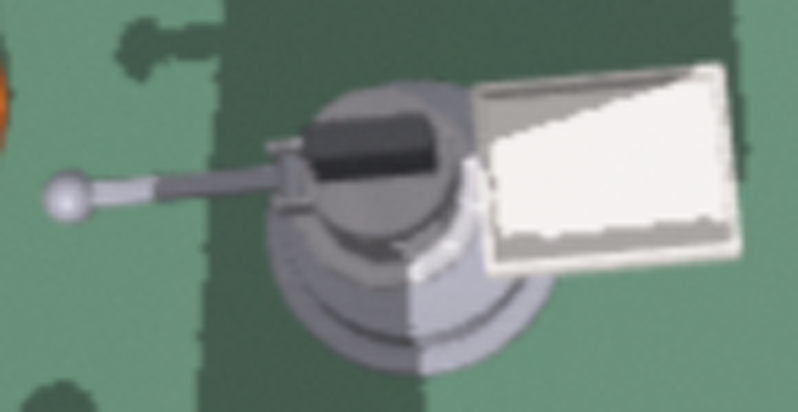

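View pics/f.png

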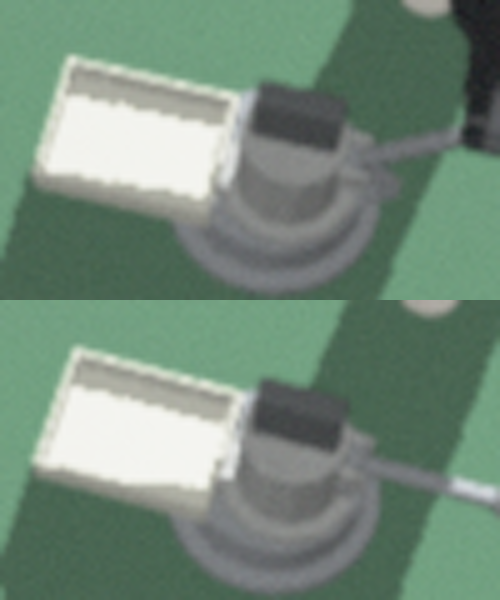

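```bash
python3 - <<'E'
from h import *
np.set_printoptions(precision=1,suppress=True)
T=lambda p:((p[0]+.5)/5.5-.5+200,(p[1]+.5)/5.5-.5+165)
S=lambda p:((p[0]+.5)/6-.5+300,(p[1]+.5)/6-.5+170)
s=dict(np.load("pics/wrist_20.npz"))
for n,a,b in [("near+x",(472,85),(250,432)),("far+x",(724,65),(42,376)),("far-x",(742,252),(92,238)),("near-x",(492,275),(290,290)),("knob",(68,196),(617,423))]:
    print(n,*tri(ray("top",T(a)),ray("scene",S(b))))
print("knob w",tri(ray("top",T((68,196))),ray("wrist",(315.5,241),s),ray("scene",S((617,423)))))
# same-camera: scene corner vs before
for z in (60,66): print(z,proj("scene",onz("scene",S((82,248)),60)+[0,0,z-60]))
b=np.array(proj("scene",onz("scene",S((82,248)),60)));a=np.array(S((92,238)));print(b,a)
E
```

```text
near+x [616.7 134.2  57.3] [np.float64(2.0626396094447843), np.float64(2.062639609444745)]
far+x [634.1  29.7  54.9] [np.float64(2.4941792733153294), np.float64(2.4941792733153187)]
far-x [554.4  16.5  55.4] [np.float64(2.505891525315105), np.float64(2.5058915253150302)]
near-x [536.8 118.8  55.4] [np.float64(2.1892873965206823), np.float64(2.1892873965207804)]
knob [549.7 290.6  88.8] [np.float64(1.825840407342783), np.float64(1.8258404073428212)]
knob w (array([550.3, 289.3,  92.6]), [np.float64(1.614181168858481), np.float64(1.8046226253683069), np.float64(3.013845060146385)])
60 (np.float64(313.25000000000006), np.float64(210.91666666666654))
66 (np.float64(313.21284358003146), np.float64(209.94377288818887))
[313.3 210.9] [314.9 209.2]
```

Triangulation shows the tray level: near edge 56.4, far edge 55.2, so tilt ≈ 0.01 rad. What I saw was a small slide within the play. The knob height is about 89–93, where level is 90. For a better check on the handle angle I'll take another, more oblique wrist view.

Call:
play_rows(
  deltas=[
    [0.17,[0,10,0],[1,0,0]],
    [0.17,[0,20,-5],[3,0,0]],
    [0.17,[0,25,-10],[4,0,0]],
    [0.17,[0,25,-10],[4,0,0]],
    [0.17,[0,20,-10],[4,0,0]],
    [0.17,[0,15,-10],[4,0,0]],
    [0.17,[0,10,-5],[3,0,0]],
    [0.17,[0,0,0],[2,0,0]],
    [0.17,[0,0,0],[0,0,0]],
    [0.17,[0,0,0],[0,0,0]],
  ],
)

```text
time: 28.57
position: [545.0, 467.6, 321.0]
tcp_rot: [-0.15, 0.62, 0.754, 0.159]
ft_force: [0.6, 0.5, 0.5]
gripper_width: 14.5
```

```bash
python3 look.py 21 wrist
```

```text
28.5667 [545.02 467.57 320.99] xang 101.91317758954503 zt [-0.03  0.43 -0.9 ] F [0.6  0.49 0.55] [-0.19  0.02  0.02] 14.539651499590088
```

View pics/wrist_21.png

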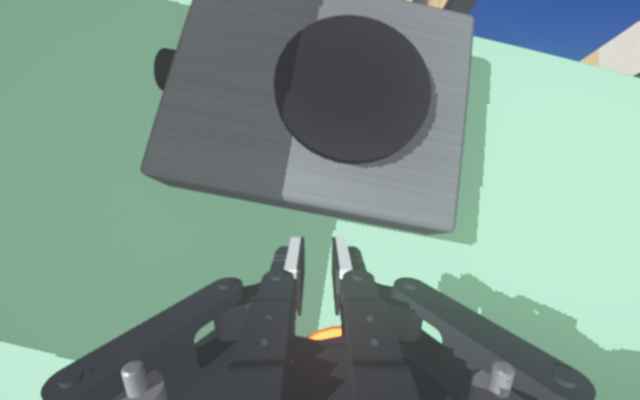

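I tilted the wrong way, so I'll tilt back toward the coupler.

Call:
play_rows(
  deltas=[
    [0.17,[0,0,3],[-5,0,0]],
    [0.17,[0,0,3],[-6,0,0]],
    [0.17,[0,0,0],[-6,0,0]],
    [0.17,[0,0,0],[-6,0,0]],
    [0.17,[0,0,0],[-6,0,0]],
    [0.17,[0,0,0],[-6,0,0]],
    [0.17,[0,0,0],[-6,0,0]],
    [0.17,[0,0,0],[-4,0,0]],
    [0.17,[0,0,0],[-2,0,0]],
    [0.17,[0,0,0],[0,0,0]],
  ],
)

```text
time: 29.45
position: [547.7, 462.8, 330.7]
tcp_rot: [0.129, 0.631, 0.747, -0.169]
ft_force: [0.2, -0.8, 1.0]
gripper_width: 14.6
```

```bash
python3 look.py 22 wrist
```

```text
29.45 [547.71 462.84 330.66] xang 100.82101762336143 zt [-0.02 -0.41 -0.91] F [ 0.19 -0.76  0.98] [ 0.18 -0.01  0.02] 14.639873559938929
```

View pics/wrist_22.png

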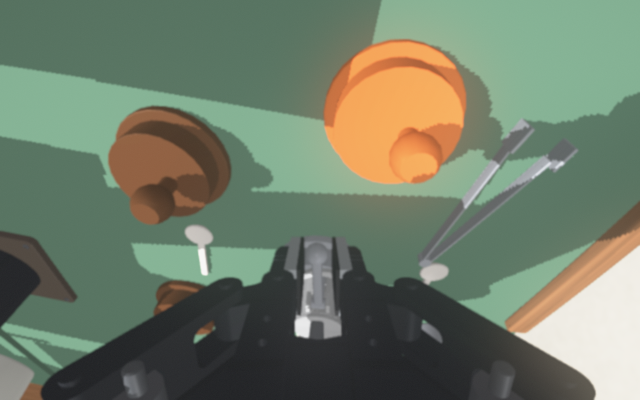

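The knob is at (317,254), between the jaws in this oblique view.

```bash
python3 -c "
import cv2
t=cv2.imread('pics/wrist_22.png')[225:345,270:370];cv2.imwrite('pics/g.png',cv2.resize(t,None,fx=5,fy=5,interpolation=2))
t=cv2.imread('pics/wrist_20.png')[225:345,270:370];cv2.imwrite('pics/g2.png',cv2.resize(t,None,fx=5,fy=5,interpolation=2))"
python3 - <<'E'
from h import *
np.set_printoptions(precision=1,suppress=True)
T=lambda p:((p[0]+.5)/5.5-.5+200,(p[1]+.5)/5.5-.5+165)
a=dict(np.load("pics/wrist_20.npz"));b=dict(np.load("pics/wrist_22.npz"))
rs=[ray("wrist",(315.5,241),a),ray("wrist",(317,254),b),ray("top",T((68,196)))]
print(tri(*rs[:2]));print(tri(*rs))
E
```

```text
(array([551.2, 286.9,  91.2]), [np.float64(0.5899254797346184), np.float64(0.5899254797349294)])
(array([550.6, 287.8,  92. ]), [np.float64(0.45075821511057296), np.float64(1.1340859444809943), np.float64(1.1247699961829767)])
```

View pics/g.png

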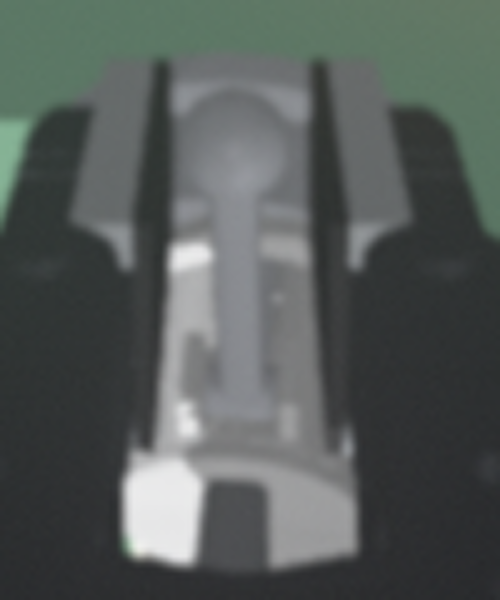

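View pics/g2.png

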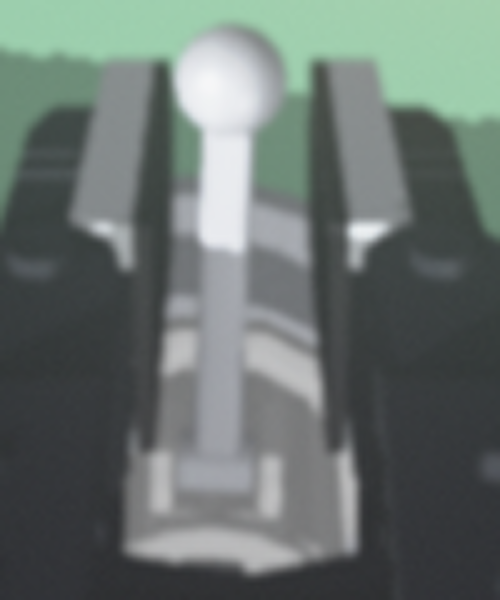

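```bash
python3 - <<'E'
from h import *
np.set_printoptions(precision=1,suppress=True)
P=lambda u,v:((u+.5)/5-.5+270,(v+.5)/5-.5+225)
a=dict(np.load("pics/wrist_20.npz"));b=dict(np.load("pics/wrist_22.npz"))
k=tri(ray("wrist",P(230,80),a),ray("wrist",P(232,145),b));print("knob",k)
h=tri(ray("wrist",P(228,470),a),ray("wrist",P(240,408),b));print("hinge top",h)
# flange edge (front, bright) lower rim lines
d=k[0]-h[0];print(np.linalg.norm(d),d, np.arcsin(d[2]/90))
E
```

```text
knob (array([550.7, 287.4,  91.3]), [np.float64(0.06399284846744636), np.float64(0.06399284846763746)])
hinge top (array([566.7, 202.7,  98.1]), [np.float64(1.10586185649304), np.float64(1.1058618564929064)])
86.4515308678919 [-16.   84.7  -6.8] -0.07533169098106247
```

```bash
python3 - <<'E'
from h import *
np.set_printoptions(precision=1,suppress=True)
f=lambda p,x0,y0,k:((p[0]+.5)/k-.5+x0,(p[1]+.5)/k-.5+y0)
for a,b in zip([(462,122),(720,92),(760,290),(492,325)],[(322,285),(80,212),(152,58),(358,100)]):
    print(tri(ray("top",f(a,360,190,6)),ray("scene",f(b,205,160,8))))
E
```

```text
(array([ 584.4, -226.6,    4.7]), [np.float64(3.5304185389174987), np.float64(3.530418538917519)])
(array([ 602.9, -327.7,   14.6]), [np.float64(1.9111738890744827), np.float64(1.911173889074454)])
(array([ 525.1, -344.2,   14.7]), [np.float64(1.6532651483455079), np.float64(1.6532651483454686)])
(array([ 505.4, -245.5,   18.9]), [np.float64(5.293290525557487), np.float64(5.293290525557438)])
```

The far tray corners match level once the same camera's initial -3.4 mm bias is removed (tilt ≈ 0.01 rad). The knob is at 91.3 mm, with level at 90, so the handle is at roughly 0.015–0.04 rad. The top view shows the bystanders where they were, and the gripper is clear. Handing in.

```bash
python3 - <<'E'
from cell import *
print(state()["ft_force"],state()["time"]); print(hand_in())
E
```

```text
[ 0.37525311  0.98207449 -0.49289803] 29.5
the job is handed in; nothing more can be done
None
```

I mounted the spoon tray on the grey ball stand, locked its handle and handed the job in at 29.5 s; the hand-in reported no verdict.

**What I did:** I gripped the knob and raised the handle to about 0.9 rad. I then carried the coupler by its fin and lowered it over the ball. The wrist force showed no contact until the coupler touched the pedestal at the expected height. After releasing it, I pressed the knob down along its arc to the stop and moved the gripper clear.

**Last checks:**
- **Handle:** the knob centre measured 91.3 mm high, where locked level is 90 mm. That puts the handle at roughly 0.015–0.04 rad, under the 0.08 limit. The knob measurement is good to only about 2–3 mm (0.03 rad).
- **Tilt:** the tray is level to about 0.01 rad.
- **Bystanders:** by eye in the last top view, the spoons, tongs, canister and spatula looked unmoved; I did not measure them.

**What disagreed or went wrong:**
- The cameras differed by 2–4 mm on several points.
- The final press reached 4.3 N at the wrist, slightly over the 4 N that tips the coupler. The coupler turned about 2° in yaw and shifted within its play. It first looked tipped, but the tray measured level after release.
- My first grip on the knob sat too high and had to be redone.
- One inspection move tilted the tool the wrong way; it touched nothing.

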